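# Make up two tooling kits in the stockroom

### The job

Make up the two kits from the stock on the bench: the hexagonal coupling nut, the brass bush and the brown carton go in the blue tray; the steel collet and the white carton go in the yellow tray, beside the red knob that is already there. Stand every part upright on the tray floor, one to a compartment, the same way up as you found it, and let go of it. The black bush and the green carton are not wanted: leave them standing where they are, and leave the red knob in its compartment.

Things in the scene. Friction and masses are not known exactly. Their poses are not given: they have to be found in the camera images.
- blue_tray: Blue plastic tray, fixed. Outer 66 x 190 x 20 mm (x, y, z), walls and floor 4 mm; two dividers as high as the walls make three compartments 58 x 58 mm inside, centred at y = -62, 0 and +62 mm on the tray's own axes. Origin at the centre of its underside, z up; floors 4 mm, wall tops 20 mm above it.
- yellow_tray: Yellow plastic tray, fixed. Outer 66 x 190 x 20 mm (x, y, z), walls and floor 4 mm; two dividers as high as the walls make three compartments 58 x 58 mm inside, centred at y = -62, 0 and +62 mm on the tray's own axes. Origin at the centre of its underside, z up; floors 4 mm, wall tops 20 mm above it. The red knob is in the one at y = +62 mm; the others start empty.
- coupling_nut: Long hexagonal steel coupling nut standing on end: six-sided, 36 mm across flats (42 mm across corners), 60 mm tall, dark round spot (bore) 23 mm across on top. About 280 g. Origin at the centre of its underside, z up; opposite flats face along its x axis and at 60 and 120 degrees to it.
- brass_bush: Brass (yellow metal) bush, flanged, standing on its flange, 55 mm tall; flange 36 mm across and 8 mm thick at the bottom, cone up to 10 mm, above that a plain round barrel 30 mm across, dark round spot (bore) on top. Origin at the centre of its underside, z up. About 150 g.
- brown_carton: Small brown cardboard carton with a dark brown tape strip over its top, 38 x 38 mm square and 65 mm tall, rigid, with paper labels on two sides, standing upright. Origin at the centre of its underside; x and y square to its sides, z up. About 120 g.
- collet: Round steel spring collet standing on end, 60 mm tall, 36 mm across over most of its height (33 mm at the foot, a 4 mm high groove 32 mm across whose middle lies 51 mm up); eight dark slits down its side and a star of dark lines on its top. About 220 g. Origin at the centre of its underside, z up.
- white_carton: Small white carton with a grey tape strip over its top, 38 x 38 mm square and 65 mm tall, rigid, with paper labels on two sides, standing upright. Origin at the centre of its underside; x and y square to its sides, z up. About 120 g.
- black_bush: Black plastic bush, flanged, standing on its flange, 55 mm tall; flange 36 mm across and 8 mm thick at the bottom, cone up to 10 mm, above that a plain round barrel 30 mm across, dark round spot (bore) on top. Origin at the centre of its underside, z up. Same shape as the brass one; stays in stock.
- green_carton: Small green carton with a yellow tape strip over its top, 38 x 38 mm square and 65 mm tall, rigid, with paper labels on two sides, standing upright. Origin at the centre of its underside; x and y square to its sides, z up. Stays in stock.
- red_knob: Red six-lobed clamping knob, 40 mm across and 44 mm tall, on a steel stem with a 32 mm foot, standing in the yellow tray's compartment at the tray's y = +62 mm. Stays there. Origin at the centre of its underside, z up.
There are look-alikes about, which are no part of the job. What is shaped like the coupling_nut but pink or purple is not meant.

How it is judged:
At the end, for the whole second after the job is handed in: Nut, brass bush and brown carton in the blue tray; collet, white carton and red knob in the yellow tray, the knob still in its compartment: each under 10 mm above the tray underside, within 0.12 rad of upright, at rest. Black bush and green carton upright within 30 mm of their starts (x of coupling_nut in the frame of blue_tray between -0.03 and 0.03 m and y of coupling_nut in the frame of blue_tray between -0.092 and 0.092 m and z of coupling_nut in the frame of blue_tray between 0 and 0.01 m and angle between each of coupling_nut, brass_bush, brown_carton, collet, white_carton, red_knob, black_bush, green_carton's own z axis and vertical below 0.12 rad and linear speed of each of coupling_nut, brass_bush, brown_carton, collet, white_carton, red_knob, black_bush, green_carton below 0.03 m/s and x of brass_bush in the frame of blue_tray between -0.03 and 0.03 m and y of brass_bush in the frame of blue_tray between -0.092 and 0.092 m and z of brass_bush in the frame of blue_tray between 0 and 0.01 m and x of brown_carton in the frame of blue_tray between -0.03 and 0.03 m and y of brown_carton in the frame of blue_tray between -0.092 and 0.092 m and z of brown_carton in the frame of blue_tray between 0 and 0.01 m and x of collet in the frame of yellow_tray between -0.03 and 0.03 m and y of collet in the frame of yellow_tray between -0.092 and 0.092 m and z of collet in the frame of yellow_tray between 0 and 0.01 m and x of white_carton in the frame of yellow_tray between -0.03 and 0.03 m and y of white_carton in the frame of yellow_tray between -0.092 and 0.092 m and z of white_carton in the frame of yellow_tray between 0 and 0.01 m and x of red_knob in the frame of yellow_tray between -0.03 and 0.03 m and y of red_knob in the frame of yellow_tray between -0.092 and 0.092 m and z of red_knob in the frame of yellow_tray between 0 and 0.01 m and y of red_knob in the frame of yellow_tray above 0.031 m and distance of each of black_bush, green_carton from where it was at the start of the episode below 0.03 m); the robot touches nothing.
It fails at once if the black bush, which is to be left alone, was shoved or tipped (distance of black_bush from where it was at the start of the episode above 0.04 m or angle between black_bush's own z axis and vertical above 0.5 rad).
It fails at once if the green carton, which is to be left alone, was shoved or tipped (distance of green_carton from where it was at the start of the episode above 0.04 m or angle between green_carton's own z axis and vertical above 0.5 rad).
It fails at once if the red knob, which is to be left alone, was shoved or tipped (distance of red_knob from where it was at the start of the episode above 0.04 m or angle between red_knob's own z axis and vertical above 0.5 rad).
It also fails if it takes over 118 s, if anything falls off the work surface, if the arm or the gripper's body presses on something with over 40 N, if the wrist force passes 120 N, or if a joint passes its speed limit or range.

### The arm

A 6-joint arm with a two-finger parallel gripper is mounted at the origin on the work surface. World frame = base frame: x ahead of the robot, y to its left, z up, the work surface at z = 0. Lengths are in m, angles in rad, forces in N, time in s.
With the tool pointing down it reaches from about 0.35 to 0.775 m from the base axis. Payload 7.3 kg.
Tool frame: the origin (TCP) lies between the finger pads; the fingertips stand 14 mm ahead of it and the grasp point (between the pads) lies 5 mm behind it; z points along the fingers, y is the direction in which the jaws open and shut (so a half turn about z gives the same grasp; the last joint's range is limited). The gripper opens to 92 mm and grips with 3 to 60 N. Pads are 19 mm wide; open, the fingers measure 130 mm over their backs; the gripper's body (75 mm by 190 mm) begins 47 mm behind the grasp point.
Start: joints at [1.18, 0.342, 1.524, -0, 1.275, -0.146], TCP at [0.127, 0.509, 0.207] pointing down, gripper open.
Joint ranges: [-2.53, 2.53], [-0.77, 2.02], [0.04, 2.7], [-1, 4.14], [0.28, 2.66], [-3.11, 3.11]. Speed limits (rad/s): [2.57, 2.57, 3.14, 3.14, 3.14, 3.14].

### API

Orientations are given as [roll, pitch, yaw] about the fixed x, y, z axes, in that order (R = Rz(yaw) Ry(pitch) Rx(roll)).
In Python, from cell import robot gives the robot as it stands.
- The arm moves only by the shell command python3 -m creep 'ROWS' [FORCE]. ROWS is JSON, a list that holds one entry, the list of rows, each a list of 7 numbers: the shift along the tool's x, y, z in cm, then the turn, a rotation vector about the tool's x, y, z in degrees, then the gripper command: -1 is shut, 1 is fully open, values between are in proportion. In form: [[[tx, ty, tz, wx, wy, wz, gripper], ...]]. A call has 1 to 8 rows; each row is the pose to reach, as a shift and turn from the pose measured when the call began, along the tool's axes at that moment; what a row does not reach only later rows make up. A row lasts 1/10 s, in which the tool goes at most 50 mm and 8.59 degrees, less where a joint would pass 70% of its speed; a pose out of reach is approached as far as the arm can. A call with a gripper value outside its range is refused whole. The fingers move at their own pace and stop on an object; FORCE is the grip in N (left out, the last holds). Time passes only in rows, so rows that repeat a pose let the fingers close. It gives the time, the measured TCP pose, the force and the opening at its end, in the units of the state.
- robot.observe(): the state, without advancing time (a new reading comes with each control period).
- robot.read_camera(name): name is "side" or "top"; returns the picture (400x640x3 uint8, red, green, blue); there is no depth.
- robot.camera_params(name): a dict with "camera_matrix" (3x3 intrinsics, pixels), "R" (3x3) and "t" (3): a world point X has camera coordinates R X + t. Camera axes: x right, y down, z forward; pixel columns grow to the right and rows downward; lengths in m; the calibration is good to about 2 mm. A picture is of the moment at which its call begins. camera_params takes no time and is no camera call.
- robot.hand_in(): hands the job in, once; it reports no verdict.
Trained networks look in the newest picture that a camera, given by its name, has taken for a name from the list of things; names that differ only in an ending like _2 or _b are one class to them, and where a whole thing is asked for, a point or a joint stands for the part that bears it (a point fixed in the world has none). Each returns a list of dicts, best first, with "score" (0 to 1); they miss things now and then, are a little off and sometimes report something else, mostly with a low value. They report only what shows in the picture. A call takes as long as a camera call. They do not tell look-alikes from the thing itself.
- robot.look_for(camera, label): "centre" ([x, y, z] in m, in the coordinates of the camera as it stood for that picture, good to about 4 mm: the middle of the surface that is visible of it).
- robot.masks_of(camera, label): "mask" (400x640 bool, what is visible of it).
The state is a dict: "time": time; "qpos": joint angles; "qvel": joint speeds; "joint_efforts": joint torques, N m; "tool_pos": TCP position; "tool_rot": TCP orientation; "contact_force": force on the tool from outside, world axes, zero at the start; "torque": the same for the moment, N m; "opening": finger opening in m.
Only numpy, scipy, OpenCV 4.12 (cv2) and the standard library are available. Lean on these libraries where they do the work, as an engineer would, in place of code of your own. Each camera call takes 0.05 s, during which the arm holds its last target.

## Working session

There is one attempt and no reset: what is moved stays moved. The work goes in short steps, Python scripts to look and compute and a shell command to move; the robot and the scene stay as the last step left them, time stands still between calls to the robot, and variables do not carry over. Pictures are saved under pics/ and viewed, and the job is handed in when it is done.

```bash
ls; mkdir -p pics
python3 - <<'E'
from cell import robot
import cv2
print(robot.observe())
for n in("top","side"):
    im=robot.read_camera(n); cv2.imwrite(f"pics/{n}0.png",im[:,:,::-1]); p=robot.camera_params(n); print(n,p)
E
```

```text
pics
{'time': 0.0, 'qpos': array([ 1.18001160e+00,  3.42715418e-01,  1.52503039e+00, -2.46395350e-05,
        1.27537843e+00, -1.45986401e-01]), 'qvel': array([-0.00096565,  0.00068743,  0.00034919, -0.00084655,  0.00045432,
        0.00098585]), 'joint_efforts': array([ 2.53778446e-03, -4.31245172e+01, -2.44224000e+01,  7.18813855e-02,
        5.58131863e-02, -9.41872986e-05]), 'tool_pos': array([0.12704975, 0.50894299, 0.2062441 ]), 'tool_rot': array([-3.14007393e+00, -1.99486325e-04,  2.89680136e+00]), 'contact_force': array([ 1.02869997, -1.30932608, -1.10331573]), 'torque': array([-0.00752166,  0.02417611, -0.01962166]), 'opening': 0.09176115439929614}
top {'camera_matrix': array([[433.12969401,   0.        , 315.63417437],
       [  0.        , 433.12969401, 202.40420422],
       [  0.        ,   0.        ,   1.        ]]), 'R': array([[-0.01847316, -0.99970315, -0.0158854 ],
       [-0.99839485,  0.01929511, -0.05324869],
       [ 0.0535394 ,  0.01487623, -0.99845492]]), 't': array([0.02413516, 0.49759523, 1.20701811])}
side {'camera_matrix': array([[388.44499696,   0.        , 312.05926033],
       [  0.        , 388.44499696, 199.77408272],
       [  0.        ,   0.        ,   1.        ]]), 'R': array([[ 9.20741109e-01, -3.90173546e-01, -6.43026819e-04],
       [-1.88306632e-01, -4.42925993e-01, -8.76559854e-01],
       [ 3.41725653e-01,  8.07205778e-01, -4.81292437e-01]]), 't': array([-0.47469171,  0.15074941,  0.74134144])}
```

View pics/top0.png

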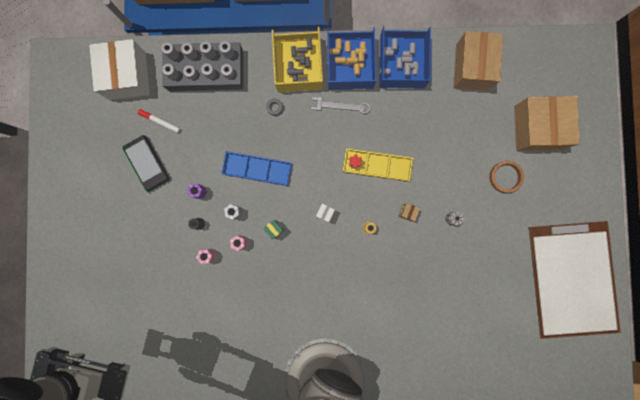

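View pics/side0.png

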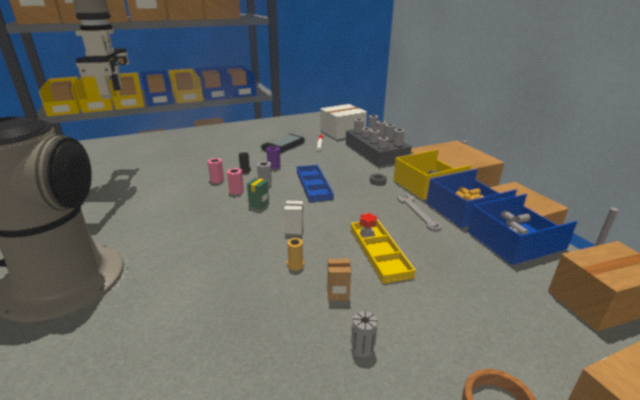

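```bash
cat > h.py <<'E'
from cell import robot
import numpy as np, cv2
from scipy.optimize import minimize
def ring(r,z,n=32,a0=0):
    a=a0+np.arange(n)*2*np.pi/n; return np.c_[r*np.cos(a),r*np.sin(a),0*a+z]
def box(x,y,z): return np.array([[i*x/2,j*y/2,k] for i in(-1,1) for j in(-1,1) for k in(0,z)])
hexn=np.r_[ring(.0208,0,6,np.pi/6),ring(.0208,.06,6,np.pi/6)]
bush=np.r_[ring(.018,0),ring(.018,.008),ring(.015,.01),ring(.015,.055)]
car=box(.038,.038,.065)
M={'coupling_nut':hexn,'brass_bush':bush,'black_bush':bush,'brown_carton':car,'white_carton':car,'green_carton':car,
 'collet':np.r_[ring(.0165,0),ring(.018,.006),ring(.018,.06)],'blue_tray':box(.066,.19,.02),'yellow_tray':box(.066,.19,.02),
 'red_knob':np.r_[ring(.016,0),ring(.02,.02),ring(.02,.044)]}
P={n:robot.camera_params(n) for n in('top','side')}
def proj(c,X):
    p=P[c]; Y=X@p['R'].T+p['t']; q=Y@p['camera_matrix'].T; return q[:,:2]/q[:,2:]
def place(m,x,y,a,z=0):
    c,s=np.cos(a),np.sin(a); return np.c_[m[:,0]*c-m[:,1]*s+x,m[:,0]*s+m[:,1]*c+y,m[:,2]+z]
def hullmask(c,X,off,sz,S=4):
    h=cv2.convexHull(((proj(c,X)-off+.5)*S-.5).astype(np.float32))[:,0]
    im=np.zeros((sz[1]*S,sz[0]*S),np.uint8); cv2.fillPoly(im,[np.round(h*16).astype(np.int32)],1,shift=4)
    return cv2.resize(im.astype(np.float32),sz,interpolation=cv2.INTER_AREA)
def fit(name,masks,x0,z=0):
    """masks: {cam:mask}"""
    W={}
    for c,m in masks.items():
        ys,xs=np.nonzero(m); o=np.array([xs.min()-8,ys.min()-8]); o=np.maximum(o,0)
        s=(int(xs.max()+9-o[0]),int(ys.max()+9-o[1])); W[c]=(m[o[1]:o[1]+s[1],o[0]:o[0]+s[0]].astype(np.float32),o)
    def loss(p):
        L=0
        for c,(m,o) in W.items():
            r=hullmask(c,place(M[name],p[0],p[1],p[2],z),o,(m.shape[1],m.shape[0]))
            L+=np.abs(r-m).sum()/m.sum()
        return L
    best=None
    for a in np.radians(np.arange(-90,90,10) if 'tray' in name else [-30,-15,0,15,30,45]):
        r=minimize(loss,[x0[0],x0[1],a],method='Nelder-Mead',options=dict(initial_simplex=[[x0[0],x0[1],a],[x0[0]+.006,x0[1],a],[x0[0],x0[1]+.006,a],[x0[0],x0[1],a+.2]],maxiter=120))
        if best is None or r.fun<best.fun: best=r
    return best
E
cat > m.py <<'E'
from h import *
import pickle
for c in P: robot.read_camera(c)
out={}
for n in M:
    out[n]={}
    for c in P:
        out[n][c]=(robot.masks_of(c,n),robot.look_for(c,n))
pickle.dump(out,open('det.pkl','wb'))
for n in out:
    for c in out[n]:
        mm,ll=out[n][c]; p=P[c]
        print(n,c,[(round(d['score'],2),int(d['mask'].sum()),np.round(np.array(np.nonzero(d['mask'])).mean(1)[::-1],1).tolist()) for d in mm[:4]],
         [(round(d['score'],2),np.round(p['R'].T@(np.array(d['centre'])-p['t']),3).tolist()) for d in ll[:4]])
E
python3 m.py
```

```text
coupling_nut top [(0.82, 231, [196.7, 190.8]), (0.79, 214, [232.6, 212.0]), (0.76, 227, [206.0, 255.7])] [(0.73, [0.39, 0.225, 0.058]), (0.55, [0.474, 0.244, 0.058]), (0.46, [0.357, 0.309, 0.06])]
coupling_nut side [(0.72, 256, [274.1, 157.0]), (0.6, 272, [264.9, 170.6]), (0.59, 305, [215.9, 169.2]), (0.38, 619, [293.5, 216.6])] [(0.87, [0.385, 0.22, 0.037]), (0.84, [0.475, 0.228, 0.049]), (0.76, [0.532, 0.332, 0.04]), (0.58, [0.354, 0.307, 0.039])]
brass_bush top [(0.51, 113, [368.6, 228.0])] [(0.62, [0.604, -0.174, 0.005])]
brass_bush side [(0.89, 505, [294.9, 254.2])] [(0.66, [0.42, -0.146, 0.032])]
black_bush top [(0.58, 132, [196.0, 223.5]), (0.31, 211, [454.1, 218.2])] [(0.54, [0.442, 0.343, 0.054])]
black_bush side [(0.53, 175, [244.6, 162.4])] [(0.56, [0.44, 0.337, 0.032])]
brown_carton top [(0.62, 278, [408.6, 211.8]), (0.57, 1427, [380.2, 164.8])] [(0.68, [0.467, -0.239, 0.066])]
brown_carton side [(0.59, 964, [338.8, 278.5])] [(0.96, [0.459, -0.252, 0.051])]
white_carton top [(0.64, 166, [324.9, 212.6])] [(0.73, [0.466, -0.01, 0.065]), (0.67, [0.464, -0.239, 0.067])]
white
[... 204 characters left out ...]
.74, 573, [258.1, 192.4])] [(0.76, [0.424, 0.118, 0.047])]
collet top [(0.57, 209, [454.1, 218.1]), (0.28, 140, [354.7, 161.0])] [(0.61, [0.441, -0.362, 0.062])]
collet side [(0.9, 1013, [363.9, 332.8])] [(0.68, [0.44, -0.38, 0.05])]
blue_tray top [(0.71, 1619, [256.1, 168.2])] [(0.66, [0.6, 0.184, 0.006])]
blue_tray side [(0.81, 941, [314.7, 183.3])] [(0.94, [0.596, 0.164, 0.013])]
yellow_tray top [(0.81, 1464, [379.1, 164.5])] []
yellow_tray side [(0.75, 1984, [384.2, 254.0])] [(0.69, [0.599, -0.192, 0.006])]
red_knob top [(0.71, 131, [354.5, 161.5])] [(0.45, [0.605, -0.095, 0.048]), (0.36, [0.467, -0.009, 0.064])]
red_knob side [(0.72, 335, [368.0, 224.2])] [(0.8, [0.603, -0.101, 0.037])]
```

```bash
cat > f.py <<'E'
from h import *
import pickle
det=pickle.load(open('det.pkl','rb'))
x0={'coupling_nut':(.472,.235),'brass_bush':(.42,-.14),'black_bush':(.44,.34),'brown_carton':(.465,-.245),'white_carton':(.465,-.015),'green_carton':(.425,.125),'collet':(.44,-.37),'blue_tray':(.6,.18),'yellow_tray':(.6,-.175),'red_knob':(.604,-.1)}
idx={'coupling_nut':(1,1)}
res={}
for n in M:
    i=idx.get(n,(0,0)); z=.004 if n=='red_knob' else 0
    mk={c:det[n][c][0][i[k]]['mask'] for k,c in enumerate(('top','side'))}
    for cs in(('top',),('side',),('top','side')):
        r=fit(n,{c:mk[c] for c in cs},x0[n],z); print(n,cs,np.round(r.x[:2],4),round(np.degrees(r.x[2]),1),round(r.fun,3))
    res[n]=r.x
pickle.dump(res,open('res.pkl','wb'))
E
python3 f.py
cat > ov.py <<'E'
from h import *
import pickle
res=pickle.load(open('res.pkl','rb'))
for c,f,(x,y,w,h),S in(('top','pics/top0.png',(180,145,290,130),2.7),('side','pics/side0.png',(200,130,230,230),2.6)):
    im=cv2.imread(f)[y:y+h,x:x+w]; im=cv2.resize(im,None,fx=S,fy=S,interpolation=cv2.INTER_CUBIC)
    for n,p in res.items():
        q=cv2.convexHull(((proj(c,place(M[n],*p,.004 if n=='red_knob' else 0))-[x,y]+.5)*S-.5).astype(np.float32))
        cv2.polylines(im,[np.round(q*16).astype(int)],True,(255,0,255),1,cv2.LINE_AA,4)
    cv2.imwrite(f'pics/ov_{c}.png',im); print(im.shape)
E
python3 ov.py
```

```text
coupling_nut ('top',) [0.4749 0.2451] -22.6 0.062
coupling_nut ('side',) [0.4785 0.2556] -23.5 0.251
coupling_nut ('top', 'side') [0.4752 0.2462] -19.7 0.381
brass_bush ('top',) [ 0.4236 -0.1317] -15.8 0.263
brass_bush ('side',) [ 0.4231 -0.1322] -38.1 0.071
brass_bush ('top', 'side') [ 0.4233 -0.1323] -10.7 0.345
black_bush ('top',) [0.4453 0.349 ] -8.2 0.376
black_bush ('side',) [0.4469 0.3545] -40.0 0.333
black_bush ('top', 'side') [0.4432 0.3526] -39.4 0.732
brown_carton ('top',) [ 0.4659 -0.2408] 67.4 0.069
brown_carton ('side',) [ 0.4655 -0.2396] 67.3 0.048
brown_carton ('top', 'side') [ 0.4657 -0.24  ] -22.4 0.135
white_carton ('top',) [ 0.4675 -0.01  ] 61.1 0.239
white_carton ('side',) [ 0.467  -0.0097] 62.1 0.055
white_carton ('top', 'side') [ 0.467  -0.0099] -27.6 0.303
green_carton ('top',) [0.4258 0.1337] -51.0 0.106
green_carton ('side',) [0.4249 0.1348] -43.8 0.062
green_carton ('top', 'side') [0.4252 0.133 ] -51.1 0.19
collet ('top',) [ 0.4462 -0.365 ] -19.0 0.06
collet ('side',) [ 0.4459 -0.3641] -4.6 0.039
collet ('top', 'side') [ 0.4461 -0.3645] 3.1 0.111
blue_tray ('top',) [0.5986 0.1821] -11.1 0.029
blue_tray ('side',) [0.5982 0.1834] -191.7 0.04
blue_tray ('top', 'side') [0.5982 0.1823] -11.6 0.08
yellow_tray ('top',) [ 0.6029 -0.1592] -9.8 0.155
yellow_tray ('side',) [ 0.602  -0.1601] -189.5 0.155
yellow_tray ('top', 'side') [ 0.6024 -0.1591] -9.6 0.314
red_knob ('top',) [ 0.6095 -0.0954] -6.9 0.409
red_knob ('side',) [ 0.6095 -0.0958] -7.7 0.235
red_knob ('top', 'side') [ 0.6086 -0.0959] -14.0 0.661
(351, 783, 3)
(598, 598, 3)
```

View pics/ov_top.png

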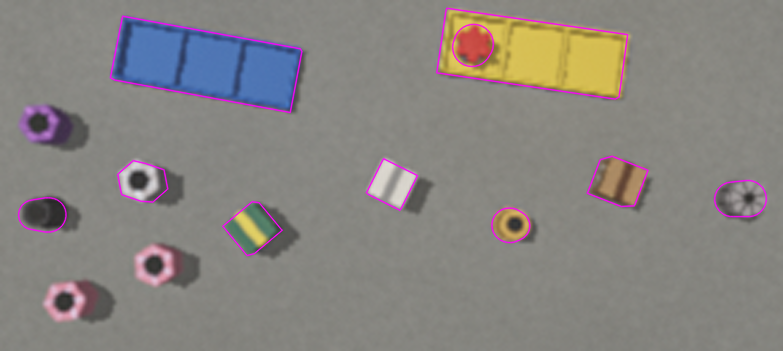

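View pics/ov_side.png

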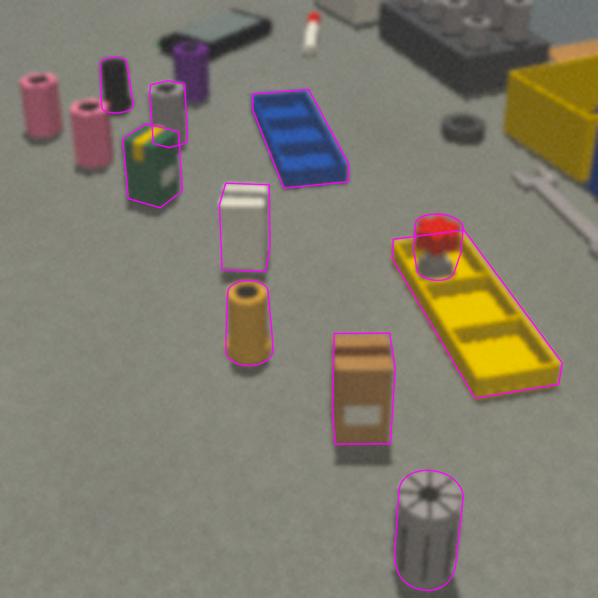

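```bash
cat > g.py <<'E'
import sys,numpy as np
from cell import robot
from scipy.spatial.transform import Rotation as R
s=robot.observe(); p=s['tool_pos']; Rc=R.from_euler('xyz',s['tool_rot'])
print('t',round(s['time'],2),'p',np.round(p,4),'rpy',np.round(np.degrees(s['tool_rot']),2),'F',np.round(s['contact_force'],1),'op',round(s['opening'],4),'q6',round(s['qpos'][5],2),'q',np.round(s['qpos'],2))
a=sys.argv[1:]
for i in range(0,len(a),4):
    x,y,z,w=map(float,a[i:i+4])
    Rt=R.from_euler('xyz',[180,0,w],degrees=True)
    print('  shift cm',np.round(Rc.inv().apply(np.array([x,y,z])-p)*100,2),'turn',np.round((Rc.inv()*Rt).as_rotvec(degrees=True),1))
E
python3 g.py .4752 .2457 .14 69 .4752 .2457 .036 69
```

```text
t 2.2 p [0.1272 0.5094 0.2069] rpy [179.99   0.   165.97] F [-0.   0.9 -0.2] op 0.0918 q6 -0.15 q [ 1.18  0.34  1.52 -0.    1.28 -0.15]
  shift cm [-40.15 -17.15   6.69] turn [ 0. -0. 97.]
  shift cm [-40.15 -17.15  17.09] turn [ 0. -0. 97.]
```

```bash
python3 -m creep '[[[-40.15,-17.15,2,0,0,97,0.3],[-40.15,-17.15,2,0,0,97,0.3],[-40.15,-17.15,2,0,0,97,0.3],[-40.15,-17.15,2,0,0,97,0.3],[-40.15,-17.15,2,0,0,97,0.3],[-40.15,-17.15,2,0,0,97,0.3],[-40.15,-17.15,2,0,0,97,0.3],[-40.15,-17.15,2,0,0,97,0.3]]]' 30; python3 g.py .4752 .2457 .14 69
```

```text
time: 3.0
tool_pos: [0.4472, 0.2665, 0.1888]
tool_rot: [3.141, -0.0, 1.69]
contact_force: [0.4, 0.9, 0.6]
opening: 0.0597
t 3.0 p [0.4472 0.2665 0.1888] rpy [ 1.7997e+02 -2.0000e-02  9.6860e+01] F [0.4 0.9 0.6] op 0.0597 q6 0.27 q [0.39 0.35 1.57 0.   1.23 0.27]
  shift cm [-2.41  2.53  4.88] turn [ 0.  -0.  27.9]
```

```bash
python3 -m creep '[[[-2.41,2.53,3,0,0,27.9,0.3],[-2.41,2.53,3,0,0,27.9,0.3],[-2.41,2.53,4.88,0,0,27.9,0.3],[-2.41,2.53,4.88,0,0,27.9,0.3],[-2.41,2.53,4.88,0,0,27.9,0.3],[-2.41,2.53,4.88,0,0,27.9,0.3]]]'; python3 g.py .4752 .2457 .036 69
python3 - <<'E'
from h import *
im=robot.read_camera('side'); cv2.imwrite('pics/s1.png',cv2.resize(im[60:260,160:400,::-1],None,fx=2.5,fy=2.5))
im=robot.read_camera('top'); cv2.imwrite('pics/t1.png',cv2.resize(im[120:280,150:350,::-1],None,fx=3,fy=3))
E
```

```text
time: 3.6
tool_pos: [0.4754, 0.2457, 0.1402]
tool_rot: [3.141, -0.001, 1.205]
contact_force: [1.0, -0.1, 0.8]
opening: 0.0598
t 3.6 p [0.4754 0.2457 0.1402] rpy [ 1.7996e+02 -5.0000e-02  6.9040e+01] F [ 1.  -0.1  0.8] op 0.0598 q6 0.7 q [0.33 0.42 1.6  0.   1.12 0.7 ]
  shift cm [-0.02 -0.03 10.42] turn [ 0.  -0.1  0. ]
```

View pics/s1.png

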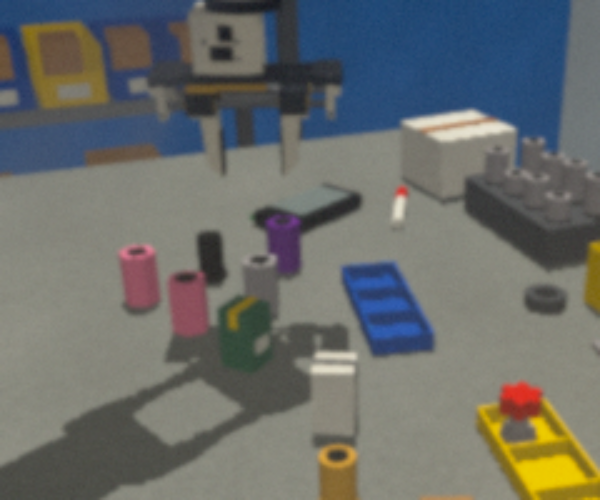

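View pics/t1.png

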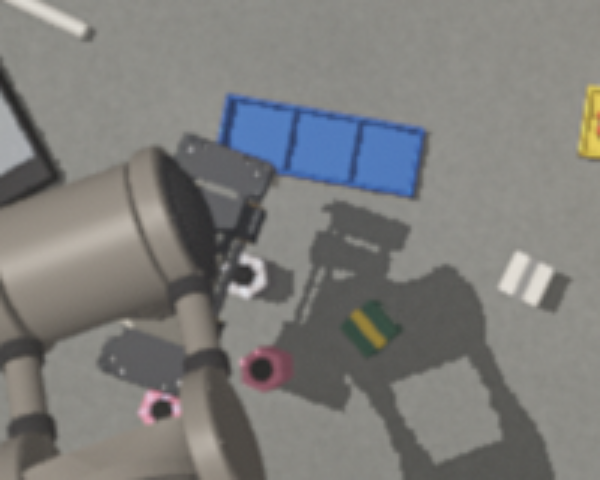

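Run:
```python
from h import *
X=np.array([[.4752,.2457,.20],[.4752,.2457,.126]])
print((proj('top',X)-[150,120])*3,(proj('side',X)-[160,60])*2.5)
d=np.array([np.cos(np.radians(-21)),np.sin(np.radians(-21)),0])*.03
print((proj('side',X[1]+np.array([d,-d]))-[160,60])*2.5)
```

```text
[[204.22404711 268.83817496]
 [225.07606576 272.0105311 ]] [[251.5905573  134.24904754]
 [256.03149695 202.09470007]]
[[284.07212077 201.74378141]
 [227.94276722 202.44622076]]
```

Run:
```python
from h import *
im=robot.read_camera('side'); o=np.array([205,55]);S=6
v=cv2.resize(im[55:155,205:315,::-1],None,fx=S,fy=S,interpolation=cv2.INTER_CUBIC)
d=np.array([np.cos(np.radians(-21)),np.sin(np.radians(-21)),0])
for z in(.126,.145):
  for k in(-.03,.03):
    q=(proj('side',(np.array([.4754,.2457,z])+k*d)[None])[0]-o+.5)*S; cv2.circle(v,tuple(int(a) for a in q),3,(0,0,255),-1)
cv2.imwrite('pics/s2.png',v)
```

```text
(no output)
```

View pics/s2.png

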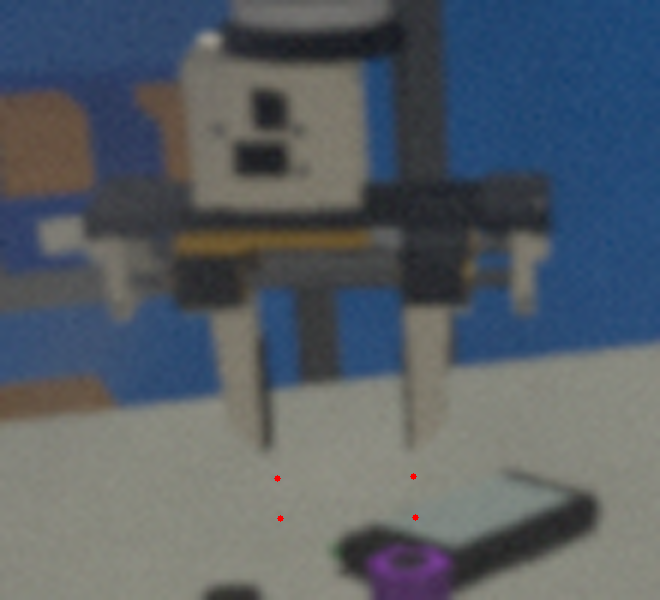

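Run:
```python
from h import *
s=robot.observe();print(s['tool_pos'],s['qpos'])
im=robot.read_camera('top'); o=np.array([170,150]);S=7
v=cv2.resize(im[150:235,170:280,::-1],None,fx=S,fy=S,interpolation=cv2.INTER_CUBIC)
d=np.array([np.cos(np.radians(-21)),np.sin(np.radians(-21)),0])
for z,c in((.126,(0,0,255)),(.159,(0,255,0)),(.253,(0,0,255)),(.286,(0,255,0))):
  for k in((-.03,.03) if z<.2 else (-.095,.095)):
    q=(proj('top',(np.array([.4754,.2457,z])+k*d)[None])[0]-o+.5)*S; cv2.circle(v,tuple(int(a) for a in q),3,c,-1)
cv2.imwrite('pics/t2.png',v)
```

```text
[0.47535956 0.24582057 0.14035616] [3.33879416e-01 4.21889493e-01 1.59733499e+00 2.15259883e-04
 1.12095567e+00 6.99968946e-01]
```

View pics/t2.png

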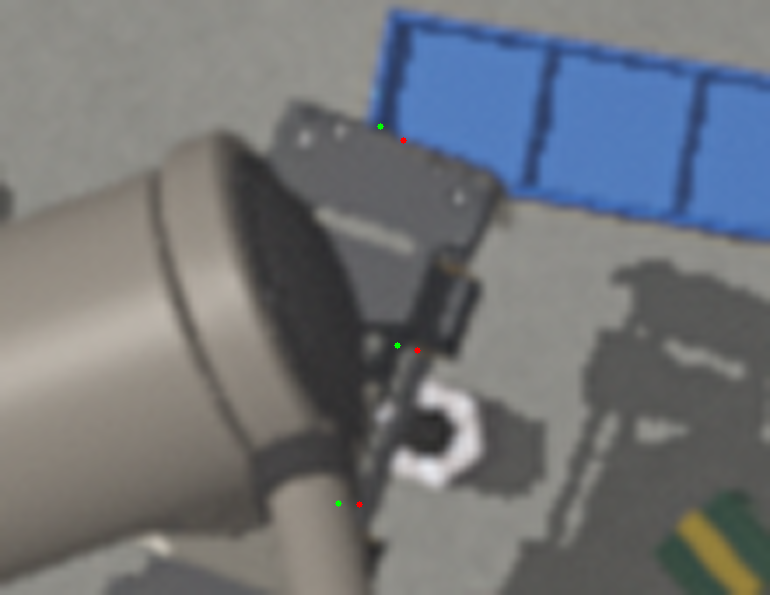

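```bash
python3 -m creep '[[[0,0,3,0,0,0,0.3],[0,0,5,0,0,0,0.3],[0,0,6,0,0,0,0.3],[0,0,6,0,0,0,0.3],[0,0,6,0,0,0,0.3]]]'
python3 - <<'E'
from h import *
s=robot.observe();print(s['tool_pos'])
im=robot.read_camera('side'); o=np.array([205,85]);S=6
v=cv2.resize(im[85:185,205:315,::-1],None,fx=S,fy=S,interpolation=cv2.INTER_CUBIC)
d=np.array([np.cos(np.radians(-21)),np.sin(np.radians(-21)),0])
for z in(s['tool_pos'][2]-.014,):
  for k in(-.03,.03):
    q=(proj('side',(s['tool_pos']*[1,1,0]+[0,0,z]+k*d)[None])[0]-o+.5)*S; cv2.circle(v,tuple(int(a) for a in q),3,(0,0,255),-1)
cv2.imwrite('pics/s3.png',v)
E
```

```text
time: 4.3
tool_pos: [0.4759, 0.2461, 0.081]
tool_rot: [3.14, -0.002, 1.205]
contact_force: [0.2, 0.5, 0.3]
opening: 0.0594
[0.475924   0.24608639 0.08104549]
```

View pics/s3.png

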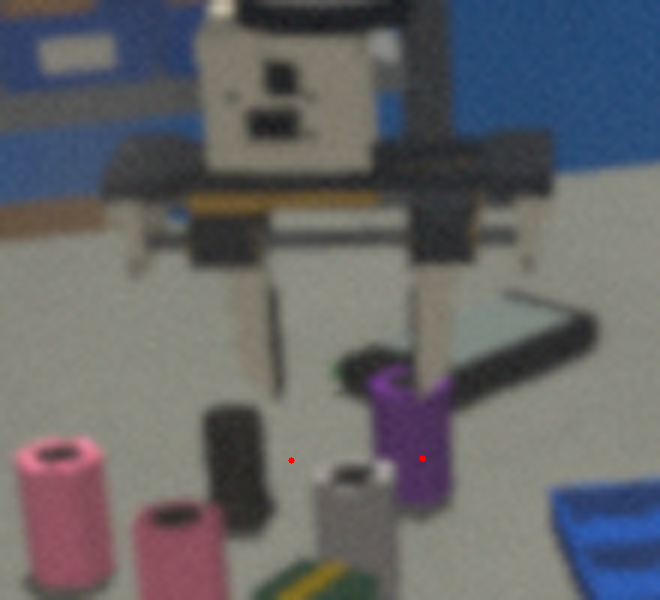

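Run:
```python
from h import *
im=robot.read_camera('top'); o=np.array([170,150]);S=7
s=robot.observe()
v=cv2.resize(im[150:235,170:280,::-1],None,fx=S,fy=S,interpolation=cv2.INTER_CUBIC)
d=np.array([np.cos(np.radians(-21)),np.sin(np.radians(-21)),0])
for z,c in((.067,(0,0,255)),(.1,(0,255,0)),(.18,(0,0,255)),(.213,(0,255,0))):
  for k in((-.03,.03) if z<.15 else (-.095,.095)):
    q=(proj('top',(np.array([.4758,.246,z])+k*d)[None])[0]-o+.5)*S; cv2.circle(v,tuple(int(a) for a in q),3,c,-1)
cv2.imwrite('pics/t3.png',v)
```

```text
(no output)
```

View pics/t3.png

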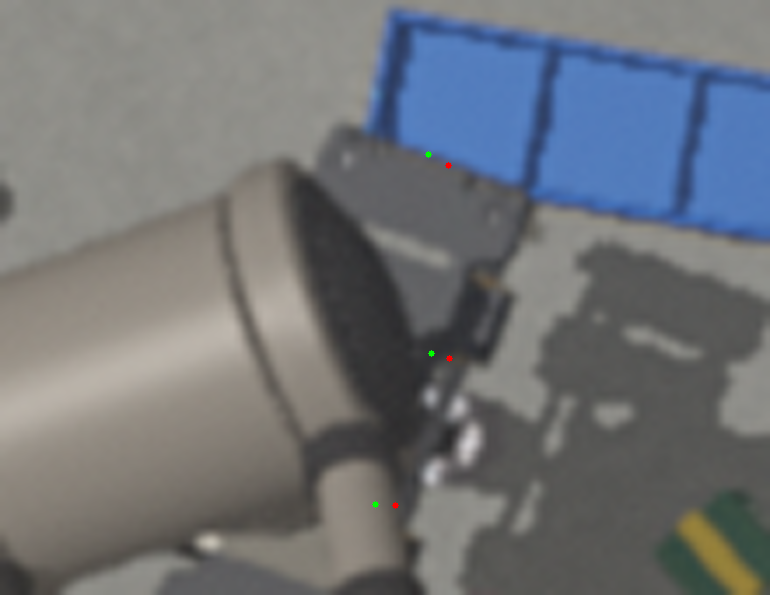

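```bash
python3 -m creep '[[[0,0,1,0,0,0,0.3],[0,0,2,0,0,0,0.3],[0,0,3,0,0,0,0.3],[0,0,3.6,0,0,0,0.3],[0,0,3.6,0,0,0,0.3]]]'
python3 - <<'E'
from h import *
s=robot.observe();print(s['tool_pos'])
im=robot.read_camera('side'); o=np.array([205,105]);S=6
v=cv2.resize(im[105:205,205:315,::-1],None,fx=S,fy=S,interpolation=cv2.INTER_CUBIC)
d=np.array([np.cos(np.radians(-21)),np.sin(np.radians(-21)),0])
for z in(s['tool_pos'][2]-.014,):
  for k in(-.03,.03):
    q=(proj('side',(s['tool_pos']*[1,1,0]+[0,0,z]+k*d)[None])[0]-o+.5)*S; cv2.circle(v,tuple(int(a) for a in q),3,(0,0,255),-1)
cv2.imwrite('pics/s4.png',v)
E
```

```text
time: 4.9
tool_pos: [0.4755, 0.2459, 0.0441]
tool_rot: [3.141, -0.001, 1.204]
contact_force: [0.5, 0.7, 0.4]
opening: 0.0595
[0.47546686 0.24589657 0.04408861]
```

View pics/s4.png

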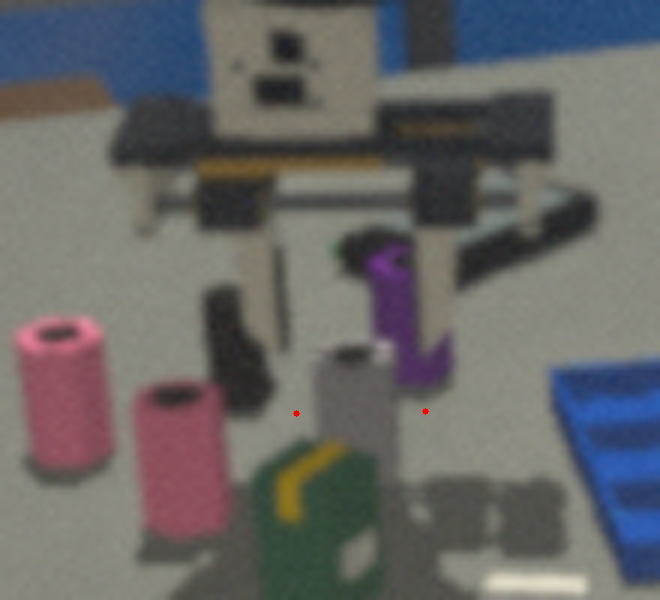

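```bash
python3 - <<'E'
from h import *
d=np.array([np.cos(np.radians(-21)),np.sin(np.radians(-21)),0])
for z in(.03,.05,.055,.06,.065,.07):
  print(z,[((proj('side',(np.array([.4755,.2459,z])+k*d)[None])[0]-[205,105]+.5)*6).round(0).tolist() for k in(-.03,.03)])
E
python3 -m creep '[[[0,0,0.6,0,0,0,0.3],[0,0,1.2,0,0,0,0.3],[0,0,1.2,0,0,0,0.3]]]'
python3 - <<'E'
from h import *
s=robot.observe();print(s['tool_pos'])
im=robot.read_camera('side'); S=6
v=cv2.resize(im[105:205,205:315,::-1],None,fx=S,fy=S,interpolation=cv2.INTER_CUBIC)
cv2.imwrite('pics/s5.png',v)
im=robot.read_camera('top'); S=7
v=cv2.resize(im[150:235,170:280,::-1],None,fx=S,fy=S,interpolation=cv2.INTER_CUBIC)
cv2.imwrite('pics/t5.png',v)
E
```

```text
0.03 [[296.0, 414.0], [425.0, 412.0]]
0.05 [[293.0, 375.0], [423.0, 373.0]]
0.055 [[292.0, 365.0], [423.0, 363.0]]
0.06 [[291.0, 355.0], [422.0, 353.0]]
0.065 [[291.0, 345.0], [422.0, 343.0]]
0.07 [[290.0, 335.0], [421.0, 333.0]]
time: 5.25
tool_pos: [0.4754, 0.2459, 0.0319]
tool_rot: [3.141, -0.001, 1.205]
contact_force: [-0.2, -0.2, -0.2]
opening: 0.0599
[0.47539645 0.24589465 0.03192378]
```

View pics/s5.png

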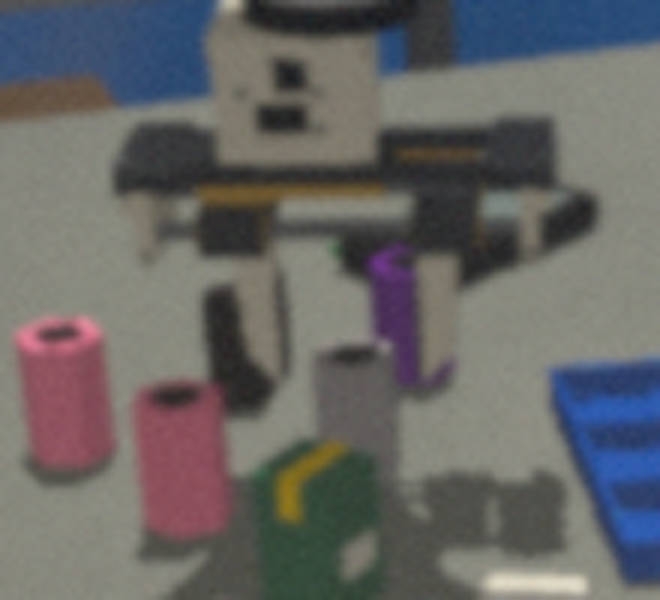

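View pics/t5.png

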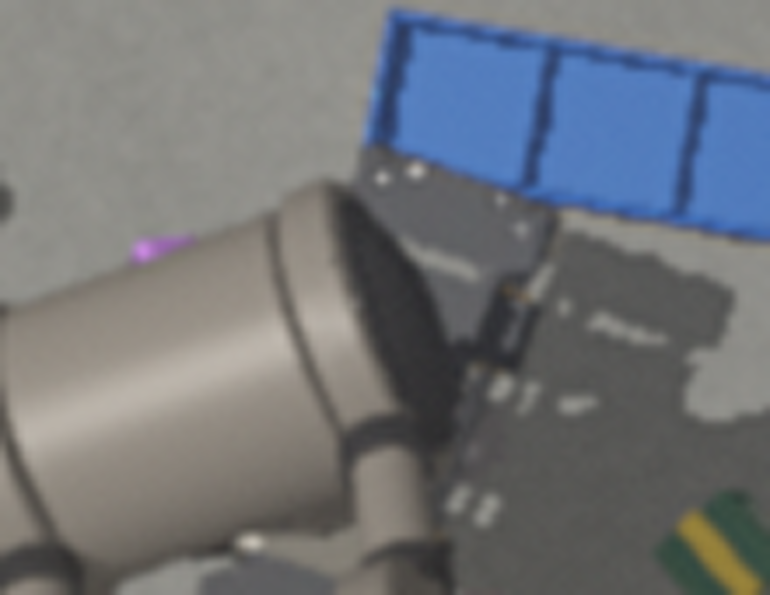

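```bash
python3 -m creep '[[[0,0,0.5,0,0,0,0.3],[0,0,1.0,0,0,0,0.3],[0,0,1.5,0,0,0,0.3],[0,0,1.5,0,0,0,0.3]]]';python3 - <<'E'
from h import *
im=robot.read_camera('side'); S=6
v=cv2.resize(im[105:205,205:315,::-1],None,fx=S,fy=S,interpolation=cv2.INTER_CUBIC)
cv2.imwrite('pics/s6.png',v)
E
```

```text
time: 5.75
tool_pos: [0.4753, 0.2459, 0.0167]
tool_rot: [3.142, -0.0, 1.204]
contact_force: [-0.2, 0.4, -0.4]
opening: 0.0596
```

View pics/s6.png

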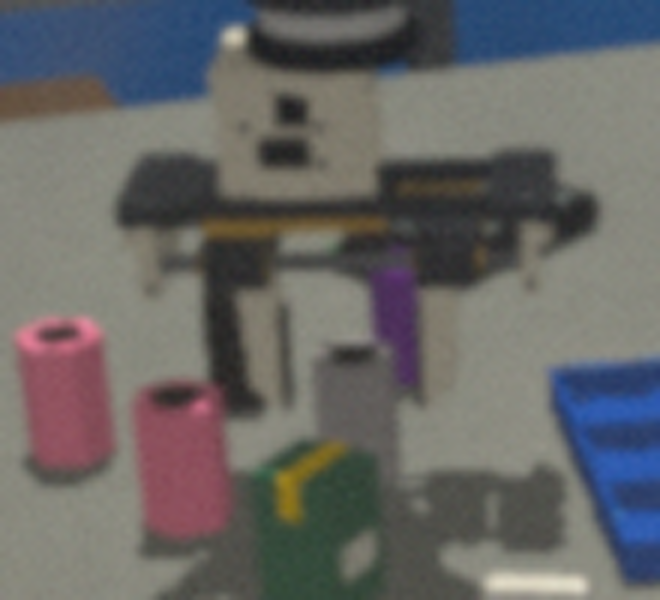

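```bash
python3 -m creep '[[[0,0.1,0.4,0,0,0,0.3],[0,0.2,0.8,0,0,0,0.3],[0,0.2,1.2,0,0,0,0.3],[0,0.2,1.2,0,0,0,0.1],[0,0.2,1.2,0,0,0,0]]]';python3 - <<'E'
from h import *
im=robot.read_camera('side'); S=6
v=cv2.resize(im[105:205,205:315,::-1],None,fx=S,fy=S,interpolation=cv2.INTER_CUBIC)
cv2.imwrite('pics/s7.png',v)
E
```

```text
time: 6.3
tool_pos: [0.4774, 0.2452, 0.005]
tool_rot: [3.141, -0.0, 1.204]
contact_force: [-0.2, 1.4, 0.4]
opening: 0.0484
```

View pics/s7.png

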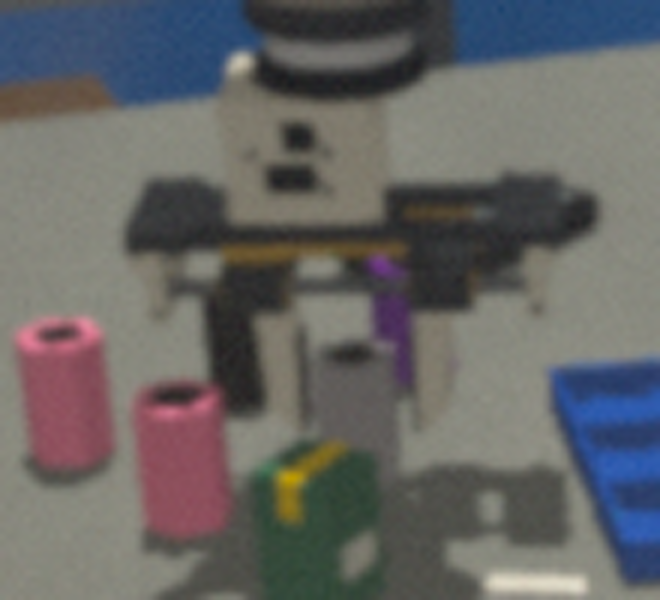

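```bash
python3 -m creep '[[[0,-0.1,0,0,0,0,0],[0,-0.1,0,0,0,0,-0.15],[0,-0.1,0,0,0,0,-0.3],[0,-0.1,0,0,0,0,-0.5],[0,-0.1,0,0,0,0,-1],[0,-0.1,0,0,0,0,-1],[0,-0.1,0,0,0,0,-1]]]' 30
```

```text
time: 7.05
tool_pos: [0.4764, 0.2456, 0.0052]
tool_rot: [3.141, -0.001, 1.204]
contact_force: [-2.1, 0.4, 2.9]
opening: 0.036
```

```bash
python3 -m creep '[[[0,0,-2,0,0,0,-1],[0,0,-5,0,0,0,-1],[0,0,-9,0,0,0,-1],[0,0,-9.5,0,0,0,-1],[0,0,-9.5,0,0,0,-1],[0,0,-9.5,0,0,0,-1]]]';python3 g.py .6107 .2431 .1 78.6
python3 - <<'E'
from h import *
im=robot.read_camera('side'); S=5
v=cv2.resize(im[85:205,205:335,::-1],None,fx=S,fy=S,interpolation=cv2.INTER_CUBIC)
cv2.imwrite('pics/s8.png',v)
E
```

```text
time: 7.65
tool_pos: [0.4754, 0.2452, 0.0988]
tool_rot: [-3.14, 0.001, 1.204]
contact_force: [-0.7, -0.5, -1.5]
opening: 0.0358
t 7.65 p [0.4754 0.2452 0.0988] rpy [-1.799e+02  6.000e-02  6.901e+01] F [-0.7 -0.5 -1.5] op 0.0358 q6 0.7 q [0.33 0.47 1.65 0.   1.03 0.7 ]
  shift cm [ 4.65 12.71 -0.15] turn [-0.1  0.1 -9.6]
```

View pics/s8.png

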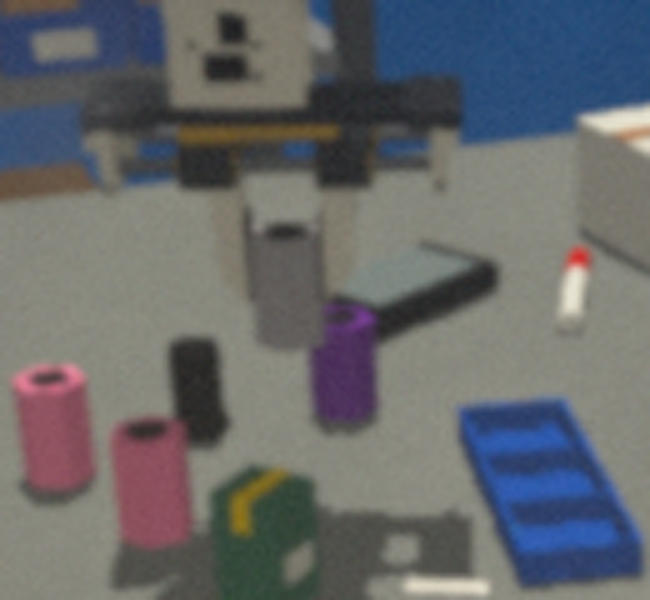

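```bash
python3 -m creep '[[[2,4,0,0,0,-5,-1],[4,8,0,0,0,-9.6,-1],[4.65,12,0,0,0,-9.6,-1],[4.65,12.71,0,0,0,-9.6,-1],[4.65,12.71,0,0,0,-9.6,-1],[4.65,12.71,0,0,0,-9.6,-1]]]';python3 g.py .6107 .2431 .1 78.6
cat > pic.py <<'E'
from h import *
import sys
# pic.py tag x0 y0 w h S cam
t,c=sys.argv[1:3];x,y,w,h=map(int,sys.argv[3:7]);S=float(sys.argv[7])
im=robot.read_camera(c)[y:y+h,x:x+w,::-1]
v=cv2.resize(im,None,fx=S,fy=S,interpolation=cv2.INTER_CUBIC)
for a in sys.argv[8:]:
    q=(proj(c,np.array([[float(k) for k in a.split(',')]]))[0]-[x,y]+.5)*S; cv2.circle(v,(int(q[0]),int(q[1])),3,(0,0,255),-1)
cv2.imwrite(f'pics/{t}.png',v)
E
python3 pic.py s9 side 220 85 130 120 5 .6107,.2431,.095 .6107,.2431,.155 .6107,.2431,.004; python3 pic.py t9 top 180 130 130 90 5 .6107,.2431,.155
```

```text
time: 8.3
tool_pos: [0.6089, 0.2429, 0.0965]
tool_rot: [-3.136, 0.003, 1.372]
contact_force: [-0.2, 0.5, -2.6]
opening: 0.0358
t 8.3 p [0.6089 0.2429 0.0965] rpy [-1.7966e+02  1.5000e-01  7.8600e+01] F [-0.2  0.5 -2.6] op 0.0358 q6 0.46 q [0.26 0.68 1.27 0.   1.2  0.46]
  shift cm [ 0.05  0.18 -0.35] turn [-0.3  0.1  0. ]
```

View pics/s9.png

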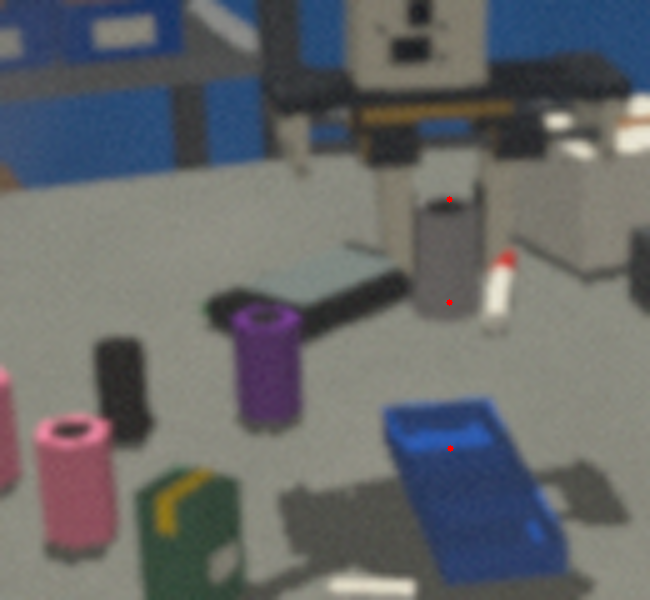

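View pics/t9.png

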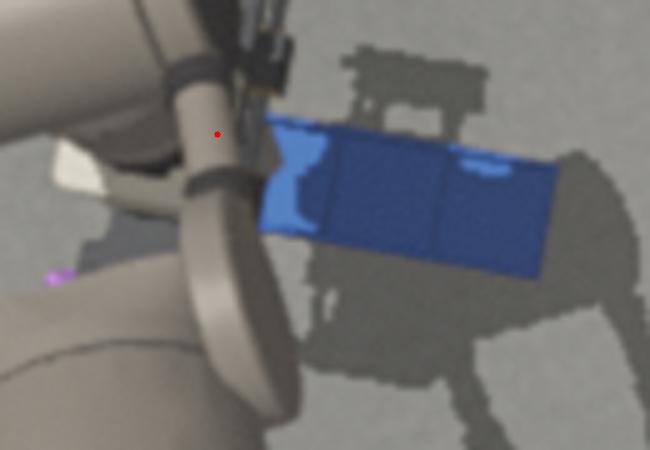

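```bash
python3 -m creep '[[[0.1,0.3,0,-0.3,0.1,0,-1],[0.1,0.3,3,-0.3,0.1,0,-1],[0.1,0.3,6,-0.3,0.1,0,-1],[0.1,0.3,8,-0.3,0.1,0,-1],[0.1,0.3,8,-0.3,0.1,0,-1]]]';python3 g.py .6107 .2431 .009 78.6 ; python3 pic.py s10 side 220 85 130 120 5 ; python3 pic.py t10 top 180 130 130 90 5
```

```text
time: 8.9
tool_pos: [0.6091, 0.2434, 0.0146]
tool_rot: [-3.137, 0.003, 1.373]
contact_force: [-0.1, 0.3, -2.0]
opening: 0.036
t 8.9 p [0.6091 0.2434 0.0146] rpy [-1.7974e+02  1.6000e-01  7.8690e+01] F [-0.1  0.3 -2. ] op 0.036 q6 0.46 q [ 0.26  0.77  1.34 -0.    1.04  0.46]
  shift cm [0.   0.17 0.56] turn [-0.3  0.2  0.1]
```

View pics/s10.png

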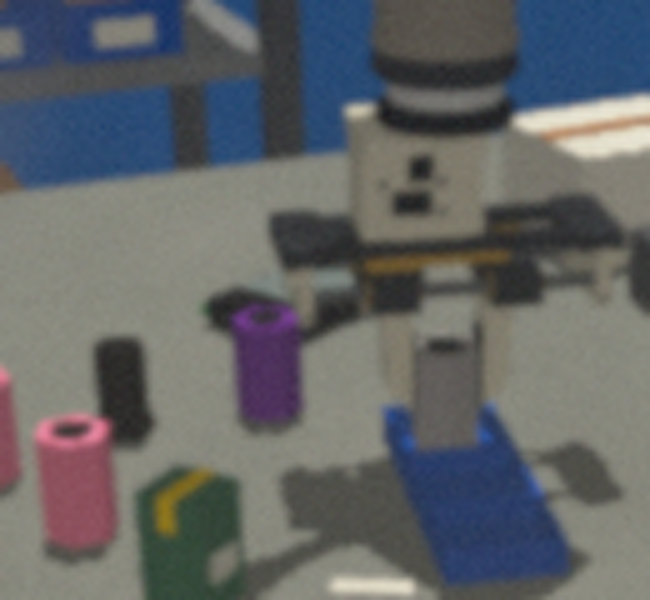

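View pics/t10.png

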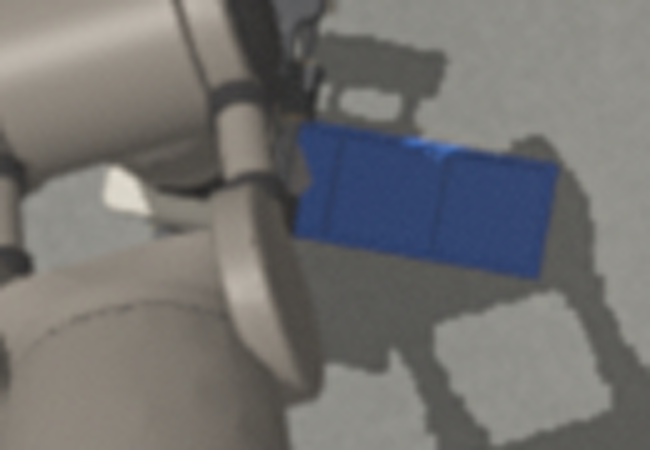

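```bash
python3 -m creep '[[[0,0.1,0.2,0,0,0,-1],[0,0.1,0.4,0,0,0,-1],[0,0.1,0.5,0,0,0,-1],[0,0.1,0.5,0,0,0,-1]]]'; python3 -m creep '[[[0,0,0.1,0,0,0,-1],[0,0,0.1,0,0,0,-1]]]'
```

```text
time: 9.4
tool_pos: [0.6129, 0.2439, 0.0136]
tool_rot: [3.14, -0.0, 1.373]
contact_force: [-0.4, 0.5, -2.1]
opening: 0.036
time: 9.6
tool_pos: [0.6129, 0.2438, 0.0126]
tool_rot: [3.14, -0.0, 1.373]
contact_force: [0.9, -0.9, -2.1]
opening: 0.0359
```

```bash
python3 -m creep '[[[0,0,0.1,0,0,0,-1],[0,0,0.2,0,0,0,-1],[0,0,0.2,0,0,0,-1]]]'; python3 -m creep '[[[0,0,0.1,0,0,0,-1],[0,0,0.15,0,0,0,-1],[0,0,0.15,0,0,0,-1]]]'
```

```text
time: 9.9
tool_pos: [0.6128, 0.2438, 0.0103]
tool_rot: [3.14, -0.0, 1.373]
contact_force: [-0.5, -0.5, -1.9]
opening: 0.0362
time: 10.2
tool_pos: [0.6129, 0.2438, 0.0093]
tool_rot: [3.14, -0.0, 1.373]
contact_force: [-1.1, -0.6, 1.8]
opening: 0.036
```

```bash
python3 -m creep '[[[0,0,0,0,0,0,-0.1],[0,0,0,0,0,0,0],[0,0,0,0,0,0,0.2],[0,0,0,0,0,0,0.3],[0,0,-3,0,0,0,0.3],[0,0,-7,0,0,0,0.3],[0,0,-10,0,0,0,0.3],[0,0,-10,0,0,0,0.3]]]';python3 g.py .4657 -.24 .1 67.6 ; python3 pic.py s11 side 220 85 130 120 5
```

```text
time: 11.0
tool_pos: [0.6156, 0.2447, 0.1148]
tool_rot: [3.131, -0.005, 1.373]
contact_force: [0.6, -0.1, 0.7]
opening: 0.0598
t 11.0 p [0.6156 0.2447 0.1148] rpy [179.4   -0.27  78.68] F [ 0.6 -0.1  0.7] op 0.0598 q6 0.46 q [ 0.26  0.66  1.25 -0.    1.22  0.46]
  shift cm [-50.48  -5.19   1.18] turn [ 0.6 -0.3 11.1]
```

View pics/s11.png

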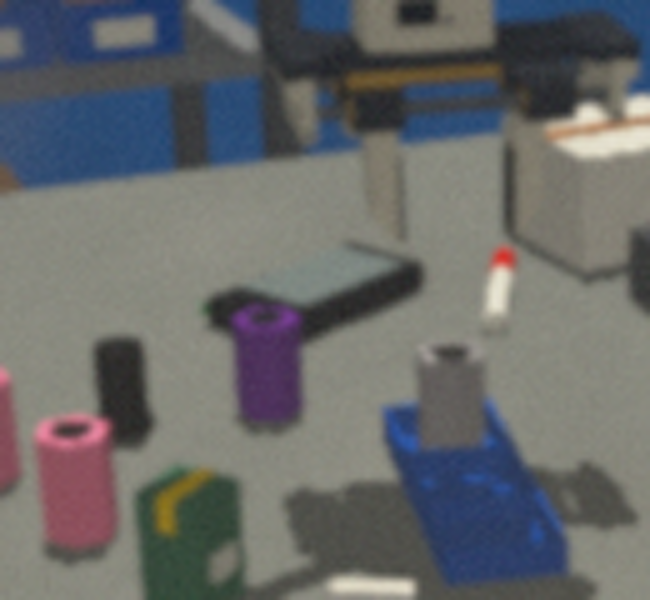

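```bash
python3 -m creep '[[[-50.5,-5.2,0.5,0.6,-0.3,11.1,0.3],[-50.5,-5.2,0.5,0.6,-0.3,11.1,0.3],[-50.5,-5.2,0.5,0.6,-0.3,11.1,0.3],[-50.5,-5.2,0.5,0.6,-0.3,11.1,0.3],[-50.5,-5.2,0.5,0.6,-0.3,11.1,0.3],[-50.5,-5.2,0.5,0.6,-0.3,11.1,0.3],[-50.5,-5.2,0.5,0.6,-0.3,11.1,0.3],[-50.5,-5.2,0.5,0.6,-0.3,11.1,0.3]]]';python3 g.py .4657 -.24 .1 67.6
```

```text
time: 11.85
tool_pos: [0.4936, -0.1399, 0.1047]
tool_rot: [-3.135, 0.002, 1.18]
contact_force: [0.9, -0.0, 1.1]
opening: 0.0596
t 11.85 p [ 0.4936 -0.1399  0.1047] rpy [-1.7963e+02  1.3000e-01  6.7580e+01] F [ 0.9 -0.   1.1] op 0.0596 q6 -0.03 q [-0.42  0.43  1.7  -0.    1.02 -0.03]
  shift cm [-10.32   1.24   0.49] turn [-0.4  0.1 -0. ]
```

```bash
python3 -m creep '[[[-5,0.6,0,-0.4,0.1,0,0.3],[-9,1.2,0,-0.4,0.1,0,0.3],[-10.3,1.24,0.5,-0.4,0.1,0,0.3],[-10.3,1.24,0.5,-0.4,0.1,0,0.3],[-10.3,1.24,0.5,-0.4,0.1,0,0.3]]]';python3 g.py .4657 -.24 .005 67.6;python3 pic.py s12 side 270 150 130 120 5 .4657,-.24,.065 .483,-.247,.117 .448,-.233,.117
```

```text
time: 12.35
tool_pos: [0.4654, -0.2385, 0.099]
tool_rot: [-3.14, -0.001, 1.179]
contact_force: [0.2, 0.0, -1.1]
opening: 0.0596
t 12.35 p [ 0.4654 -0.2385  0.099 ] rpy [-1.799e+02 -3.000e-02  6.758e+01] F [ 0.2  0.  -1.1] op 0.0596 q6 -0.23 q [-0.62  0.45  1.68  0.    1.01 -0.23]
  shift cm [-0.13  0.1   9.39] turn [-0.1 -0.  -0. ]
```

View pics/s12.png

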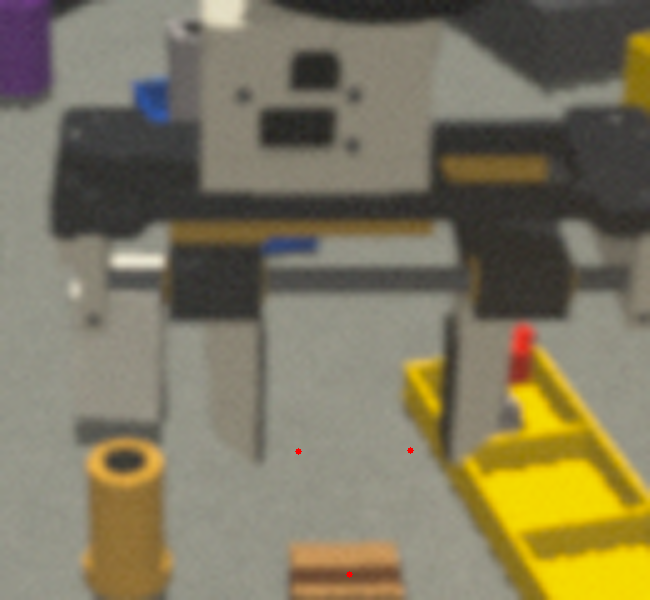

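```bash
python3 -m creep '[[[-0.15,0.1,3,-0.1,0,0,0.3],[-0.15,0.1,6,-0.1,0,0,0.3],[-0.15,0.1,8,-0.1,0,0,0.3],[-0.15,0.1,9.1,-0.1,0,0,0.3],[-0.15,0.1,9.1,-0.1,0,0,0.1],[-0.15,0.1,9.1,-0.1,0,0,0]]]';python3 pic.py s13 side 270 180 130 120 5
```

```text
time: 13.0
tool_pos: [0.4669, -0.2394, 0.009]
tool_rot: [3.14, -0.0, 1.182]
contact_force: [0.2, -0.4, -0.2]
opening: 0.0489
```

View pics/s13.png

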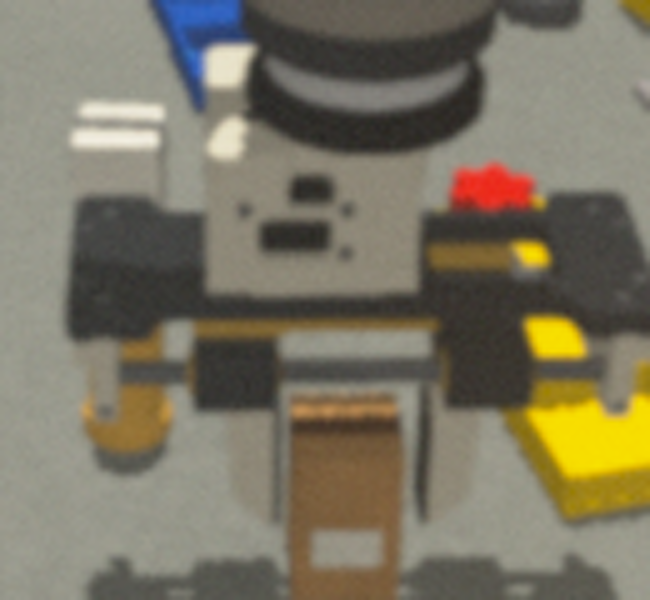

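```bash
python3 -m creep '[[[0,-0.12,0.1,0,0,0,0],[0,-0.12,0.1,0,0,0,-0.15],[0,-0.12,0.1,0,0,0,-0.3],[0,-0.12,0.1,0,0,0,-1],[0,-0.12,0.1,0,0,0,-1],[0,-0.12,0.1,0,0,0,-1]]]' 25; python3 -m creep '[[[0,0,-2,0,0,0,-1],[0,0,-5,0,0,0,-1],[0,0,-9,0,0,0,-1],[0,0,-9.5,0,0,0,-1],[0,0,-9.5,0,0,0,-1]]]'; python3 g.py .5861 .1215 .1 78.6;python3 pic.py s14 side 270 150 130 120 5
```

```text
time: 13.65
tool_pos: [0.466, -0.2395, 0.009]
tool_rot: [3.138, 0.0, 1.181]
contact_force: [-1.5, 0.9, 6.6]
opening: 0.0382
time: 14.15
tool_pos: [0.4662, -0.2398, 0.1049]
tool_rot: [3.136, 0.001, 1.181]
contact_force: [-0.6, 0.5, -2.3]
opening: 0.0376
t 14.15 p [ 0.4662 -0.2398  0.1049] rpy [1.7967e+02 4.0000e-02 6.7680e+01] F [-0.6  0.5 -2.3] op 0.0376 q6 -0.23 q [-0.62  0.44  1.68  0.    1.02 -0.23]
  shift cm [37.97 -2.64  0.45] turn [  0.3   0.1 -10.9]
```

View pics/s14.png

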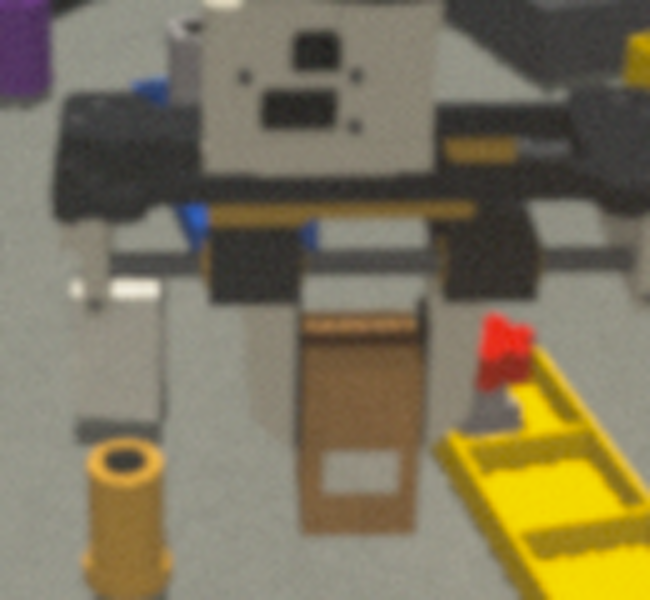

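```bash
python3 -m creep '[[[38,-2.64,0.2,0.3,0.1,-10.9,-1],[38,-2.64,0.2,0.3,0.1,-10.9,-1],[38,-2.64,0.2,0.3,0.1,-10.9,-1],[38,-2.64,0.2,0.3,0.1,-10.9,-1],[38,-2.64,0.2,0.3,0.1,-10.9,-1],[38,-2.64,0.2,0.3,0.1,-10.9,-1],[38,-2.64,0.2,0.3,0.1,-10.9,-1],[38,-2.64,0.2,0.3,0.1,-10.9,-1]]]';python3 g.py .5861 .1215 .1 78.6
```

```text
time: 15.0
tool_pos: [0.5846, 0.1257, 0.099]
tool_rot: [-3.136, -0.001, 1.374]
contact_force: [-0.3, -0.7, -0.6]
opening: 0.0379
t 15.0 p [0.5846 0.1257 0.099 ] rpy [-1.7967e+02 -8.0000e-02  7.8700e+01] F [-0.3 -0.7 -0.6] op 0.0379 q6 0.28 q [0.08 0.58 1.46 0.   1.11 0.28]
  shift cm [-0.39  0.23 -0.11] turn [-0.3 -0.1  0.1]
```

```bash
python3 -m creep '[[[-0.4,0.2,0,-0.3,-0.1,0.1,-1],[-0.4,0.2,0,-0.3,-0.1,0.1,-1],[-0.4,0.2,3,-0.3,-0.1,0.1,-1],[-0.4,0.2,6,-0.3,-0.1,0.1,-1],[-0.4,0.2,7.5,-0.3,-0.1,0.1,-1],[-0.4,0.2,7.5,-0.3,-0.1,0.1,-1]]]';python3 g.py .5861 .1215 .013 78.6;python3 pic.py s15 side 250 100 130 120 5 .5861,.1215,.069
```

```text
time: 15.6
tool_pos: [0.5826, 0.1197, 0.0207]
tool_rot: [-3.134, 0.003, 1.37]
contact_force: [0.1, -0.2, -1.1]
opening: 0.0382
t 15.6 p [0.5826 0.1197 0.0207] rpy [-1.7957e+02  1.5000e-01  7.8490e+01] F [ 0.1 -0.2 -1.1] op 0.0382 q6 0.28 q [ 0.07  0.67  1.53 -0.    0.95  0.28]
  shift cm [0.25 0.32 0.76] turn [-0.4  0.2 -0.1]
```

View pics/s15.png

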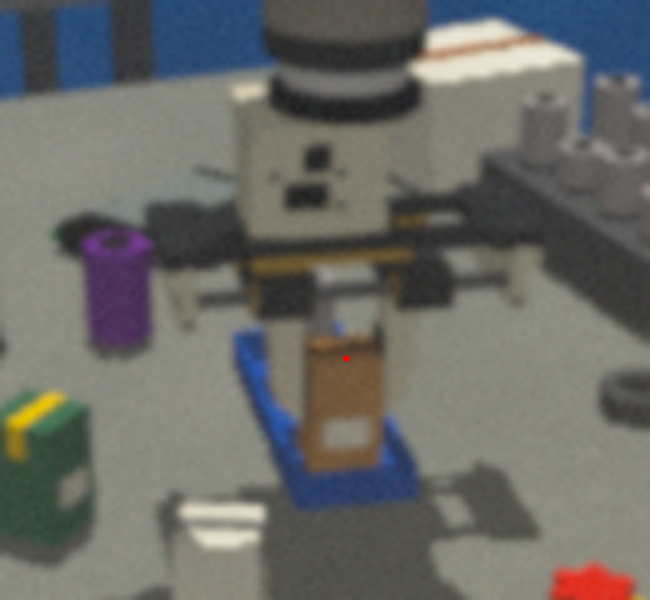

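```bash
python3 -m creep '[[[0.25,0.3,0,-0.4,0.2,0,-1],[0.25,0.3,0.3,-0.4,0.2,0,-1],[0.25,0.3,0.6,-0.4,0.2,0,-1],[0.25,0.3,0.6,-0.4,0.2,0,-1]]]';python3 g.py .5861 .1215 .013 78.6
```

```text
time: 16.05
tool_pos: [0.5873, 0.1219, 0.0165]
tool_rot: [3.139, -0.002, 1.37]
contact_force: [0.1, -0.1, -1.2]
opening: 0.0378
t 16.05 p [0.5873 0.1219 0.0165] rpy [ 1.7985e+02 -1.0000e-01  7.8490e+01] F [ 0.1 -0.1 -1.2] op 0.0378 q6 0.28 q [0.08 0.68 1.53 0.   0.93 0.28]
  shift cm [-0.06 -0.11  0.35] turn [ 0.2 -0.1 -0.1]
```

```bash
python3 -m creep '[[[0,0.1,0.1,0,0,0,-1],[0,0.1,0.2,0,0,0,-1],[0,0.1,0.2,0,0,0,-1]]]';python3 g.py .5861 .1215 .013 78.6
```

```text
time: 16.35
tool_pos: [0.5883, 0.1217, 0.0144]
tool_rot: [3.139, -0.002, 1.37]
contact_force: [0.4, -0.3, -0.7]
opening: 0.0376
t 16.35 p [0.5883 0.1217 0.0144] rpy [ 1.7985e+02 -1.0000e-01  7.8510e+01] F [ 0.4 -0.3 -0.7] op 0.0376 q6 0.28 q [0.08 0.68 1.53 0.   0.93 0.28]
  shift cm [-0.06 -0.21  0.14] turn [ 0.1 -0.1 -0.1]
```

```bash
python3 -m creep '[[[0,0,0.1,0,0,0,-1],[0,0,0.15,0,0,0,-1],[0,0,0.15,0,0,0,-1]]]'
```

```text
time: 16.65
tool_pos: [0.5882, 0.1218, 0.013]
tool_rot: [3.139, -0.002, 1.37]
contact_force: [-0.6, 0.6, -0.0]
opening: 0.0376
```

```bash
python3 -m creep '[[[0,0,0.05,0,0,0,-1],[0,0,0.05,0,0,0,0],[0,0,0.05,0,0,0,0.2],[0,0,0.05,0,0,0,0.3],[0,0,-3,0,0,0,0.3],[0,0,-7,0,0,0,0.3],[0,0,-9.5,0,0,0,0.3],[0,0,-9.5,0,0,0,0.3]]]';python3 g.py .4233 -.132 .1 80 ; python3 pic.py s16 side 250 100 130 120 5
```

```text
time: 17.45
tool_pos: [0.5905, 0.1219, 0.1122]
tool_rot: [3.131, -0.004, 1.37]
contact_force: [0.4, -0.8, -0.6]
opening: 0.0598
t 17.45 p [0.5905 0.1219 0.1122] rpy [179.41  -0.23  78.51] F [ 0.4 -0.8 -0.6] op 0.0598 q6 0.28 q [0.08 0.56 1.44 0.   1.13 0.28]
  shift cm [-28.21 -11.34   0.99] turn [ 0.6 -0.2 -1.5]
```

View pics/s16.png

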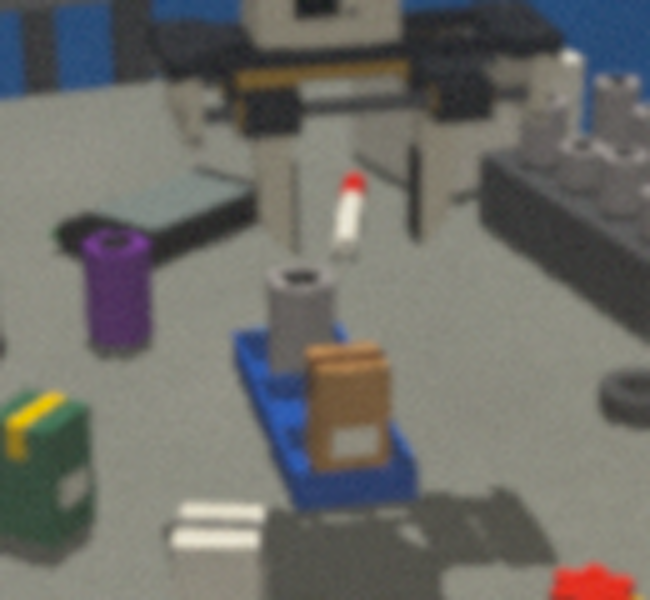

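```bash
python3 -m creep '[[[-28.2,-11.3,0.5,0.6,-0.2,-1.5,0.3],[-28.2,-11.3,0.5,0.6,-0.2,-1.5,0.3],[-28.2,-11.3,0.5,0.6,-0.2,-1.5,0.3],[-28.2,-11.3,0.5,0.6,-0.2,-1.5,0.3],[-28.2,-11.3,0.5,0.6,-0.2,-1.5,0.3],[-28.2,-11.3,0.5,0.6,-0.2,-1.5,0.3],[-28.2,-11.3,0.5,0.6,-0.2,-1.5,0.3],[-28.2,-11.3,0.5,0.6,-0.2,-1.5,0.3]]]';python3 g.py .4233 -.132 .1 80 .4233 -.132 .006 80
```

```text
time: 18.3
tool_pos: [0.4211, -0.1328, 0.1024]
tool_rot: [-3.136, -0.0, 1.393]
contact_force: [-0.4, 0.9, -0.7]
opening: 0.0593
t 18.3 p [ 0.4211 -0.1328  0.1024] rpy [-1.7967e+02 -1.0000e-02  7.9810e+01] F [-0.4  0.9 -0.7] op 0.0593 q6 -0.3 q [-0.48  0.32  1.89 -0.    0.94 -0.3 ]
  shift cm [0.12 0.2  0.24] turn [-0.3 -0.  -0.2]
  shift cm [0.11 0.25 9.64] turn [-0.3 -0.  -0.2]
```

```bash
python3 -m creep '[[[0.1,0.2,2,-0.3,0,0,0.3],[0.1,0.2,5,-0.3,0,0,0.3],[0.1,0.2,8,-0.3,0,0,0.3],[0.1,0.2,9.5,-0.3,0,0,0.3],[0.1,0.2,9.5,-0.3,0,0,0.1],[0.1,0.2,9.5,-0.3,0,0,-0.1],[0.1,0.2,9.5,-0.3,0,0,-0.1]]]';python3 pic.py s17 side 240 160 130 120 5;python3 g.py .4233 -.132 .006 80
```

```text
time: 19.0
tool_pos: [0.4237, -0.1318, 0.0081]
tool_rot: [3.141, 0.0, 1.394]
contact_force: [-0.3, 0.0, -0.4]
opening: 0.0428
t 19.05 p [ 0.4237 -0.132   0.0083] rpy [1.7992e+02 2.0000e-02 7.9850e+01] F [0.9 0.4 0.2] op 0.0417 q6 -0.3 q [-0.48  0.48  1.98  0.    0.68 -0.3 ]
  shift cm [-0.01 -0.03  0.23] turn [ 0.1  0.  -0.1]
```

View pics/s17.png

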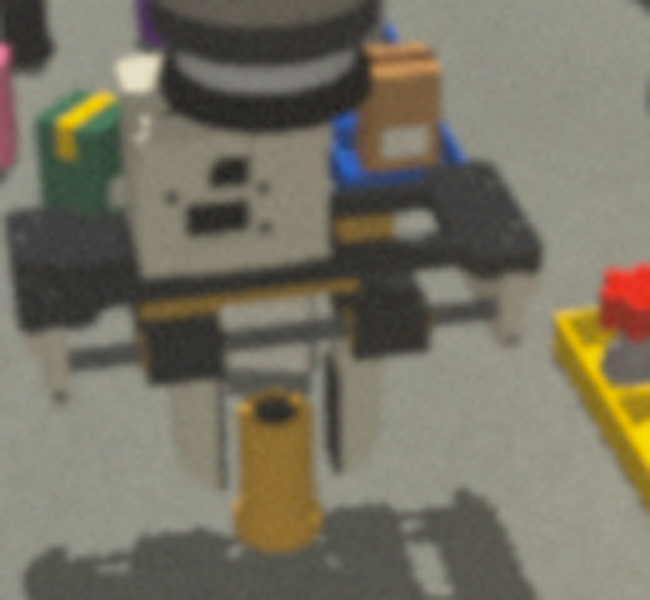

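```bash
python3 -m creep '[[[0,-0.1,0.2,0,0,0,-0.1],[0,-0.1,0.2,0,0,0,-0.3],[0,-0.1,0.2,0,0,0,-0.5],[0,-0.1,0.2,0,0,0,-1],[0,-0.1,0.2,0,0,0,-1],[0,-0.1,0.2,0,0,0,-1]]]' 30; python3 -m creep '[[[0,0,-2,0,0,0,-1],[0,0,-5,0,0,0,-1],[0,0,-9,0,0,0,-1],[0,0,-10,0,0,0,-1],[0,0,-10,0,0,0,-1]]]'; python3 g.py .5984 .1823 .11 78.6;python3 pic.py s18 side 240 140 130 120 5
```

```text
time: 19.65
tool_pos: [0.4229, -0.1319, 0.0065]
tool_rot: [3.14, 0.001, 1.394]
contact_force: [-0.4, 0.9, 4.7]
opening: 0.0288
time: 20.15
tool_pos: [0.4234, -0.1323, 0.1075]
tool_rot: [3.137, 0.001, 1.394]
contact_force: [0.9, -1.0, -2.1]
opening: 0.0284
t 20.15 p [ 0.4234 -0.1323  0.1075] rpy [1.7972e+02 8.0000e-02 7.9840e+01] F [ 0.9 -1.  -2.1] op 0.0284 q6 -0.3 q [-0.48  0.31  1.89  0.    0.94 -0.3 ]
  shift cm [34.05 11.68 -0.24] turn [0.3 0.1 1.2]
```

View pics/s18.png

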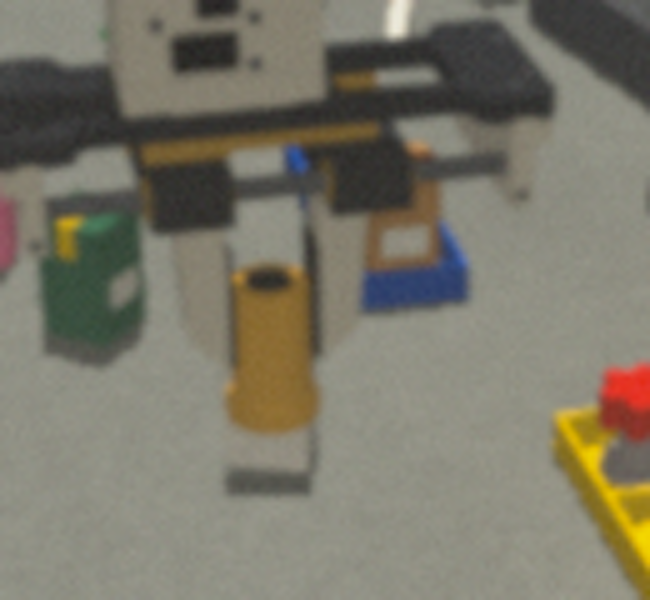

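```bash
python3 -m creep '[[[34,11.7,-0.2,0.3,0.1,1.2,-1],[34,11.7,-0.2,0.3,0.1,1.2,-1],[34,11.7,-0.2,0.3,0.1,1.2,-1],[34,11.7,-0.2,0.3,0.1,1.2,-1],[34,11.7,-0.2,0.3,0.1,1.2,-1],[34,11.7,-0.2,0.3,0.1,1.2,-1],[34,11.7,-0.2,0.3,0.1,1.2,-1],[34,11.7,-0.2,0.3,0.1,1.2,-1]]]';python3 g.py .5984 .1823 .03 78.6
```

```text
time: 21.0
tool_pos: [0.5979, 0.1868, 0.1048]
tool_rot: [-3.136, -0.002, 1.377]
contact_force: [1.4, -0.6, -1.9]
opening: 0.0289
t 21.0 p [0.5979 0.1868 0.1048] rpy [-1.7966e+02 -9.0000e-02  7.8870e+01] F [ 1.4 -0.6 -1.9] op 0.0289 q6 0.37 q [0.18 0.62 1.36 0.   1.17 0.37]
  shift cm [-0.44  0.18  7.48] turn [-0.3 -0.1  0.3]
```

```bash
python3 -m creep '[[[-0.4,0.2,0,-0.3,-0.1,0.3,-1],[-0.4,0.2,1,-0.3,-0.1,0.3,-1],[-0.4,0.2,4,-0.3,-0.1,0.3,-1],[-0.4,0.2,7,-0.3,-0.1,0.3,-1],[-0.4,0.2,7.5,-0.3,-0.1,0.3,-1],[-0.4,0.2,7.5,-0.3,-0.1,0.3,-1]]]';python3 g.py .5984 .1823 .0115 78.6;python3 pic.py s19 side 250 100 130 120 5 .5984,.1823,.059
```

```text
time: 21.6
tool_pos: [0.5974, 0.1811, 0.0285]
tool_rot: [-3.138, 0.002, 1.37]
contact_force: [0.2, 0.4, -0.5]
opening: 0.0285
t 21.6 p [0.5974 0.1811 0.0285] rpy [-1.7977e+02  1.0000e-01  7.8470e+01] F [ 0.2  0.4 -0.5] op 0.0285 q6 0.37 q [ 0.17  0.7   1.44 -0.    1.01  0.37]
  shift cm [0.14 0.08 1.7 ] turn [-0.2  0.1 -0.1]
```

View pics/s19.png

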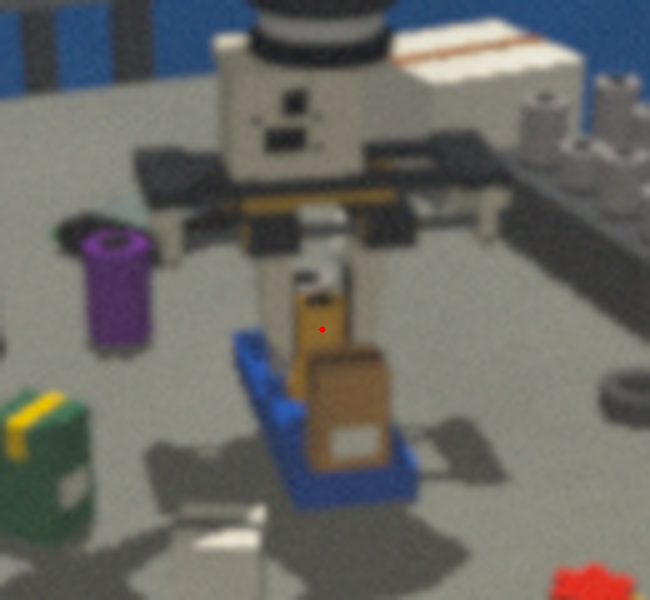

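Bush hangs over the middle compartment, between nut and carton. Lowering.

```bash
python3 -m creep '[[[0.1,0.05,0.5,-0.2,0.1,0,-1],[0.1,0.05,1,-0.2,0.1,0,-1],[0.1,0.05,1.5,-0.2,0.1,0,-1],[0.1,0.05,1.5,-0.2,0.1,0,-1]]]';python3 g.py .5984 .1823 .0105 78.6
```

```text
time: 22.05
tool_pos: [0.5988, 0.1824, 0.0145]
tool_rot: [3.14, -0.001, 1.37]
contact_force: [-0.4, 0.0, -2.0]
opening: 0.0288
t 22.05 p [0.5988 0.1824 0.0145] rpy [ 1.7991e+02 -5.0000e-02  7.8500e+01] F [-0.4  0.  -2. ] op 0.0288 q6 0.37 q [0.17 0.72 1.45 0.   0.97 0.37]
  shift cm [-0.02 -0.04  0.4 ] turn [ 0.1 -0.  -0.1]
```

```bash
python3 -m creep '[[[0,0,0.15,0,0,0,-1],[0,0,0.3,0,0,0,-1],[0,0,0.3,0,0,0,-1]]]';python3 -m creep '[[[0,0,0.1,0,0,0,-1],[0,0,0.1,0,0,0,-1]]]'
```

```text
time: 22.35
tool_pos: [0.5987, 0.1825, 0.0113]
tool_rot: [3.14, -0.001, 1.37]
contact_force: [0.7, 0.5, -1.9]
opening: 0.029
time: 22.55
tool_pos: [0.599, 0.1825, 0.0106]
tool_rot: [3.14, -0.001, 1.37]
contact_force: [0.0, 0.4, 0.4]
opening: 0.0288
```

```bash
python3 -m creep '[[[0,0,0.05,0,0,0,-1],[0,0,0.05,0,0,0,-0.2],[0,0,0.05,0,0,0,0.1],[0,0,0.05,0,0,0,0.3],[0,0,-3,0,0,0,0.3],[0,0,-7,0,0,0,0.3],[0,0,-10,0,0,0,0.3],[0,0,-10,0,0,0,0.3]]]';python3 g.py .4670 -.0099 .1 62.4 ; python3 pic.py s20 side 250 100 130 120 5
```

```text
time: 23.35
tool_pos: [0.6016, 0.183, 0.1157]
tool_rot: [3.131, -0.004, 1.37]
contact_force: [0.1, 0.0, 0.4]
opening: 0.0601
t 23.35 p [0.6016 0.183  0.1157] rpy [179.4   -0.25  78.51] F [0.1 0.  0.4] op 0.0601 q6 0.37 q [0.17 0.6  1.36 0.   1.17 0.37]
  shift cm [-21.59  -9.37   1.38] turn [ 0.6 -0.3 16.1]
```

View pics/s20.png

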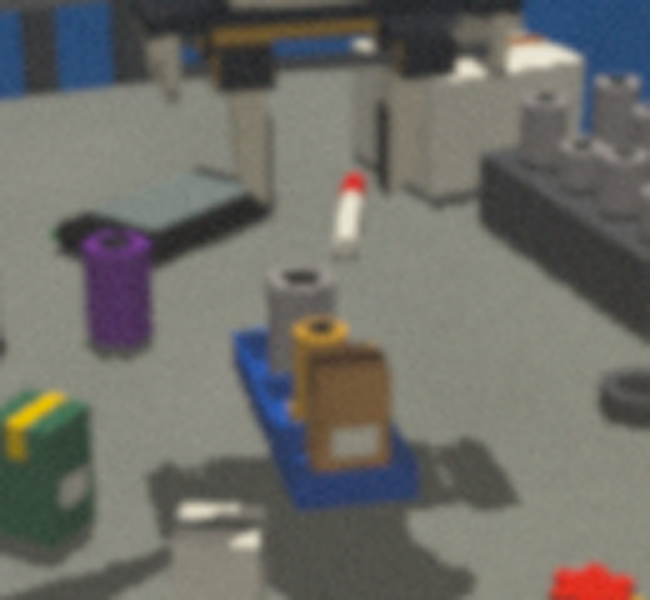

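```bash
python3 -m creep '[[[-21.6,-9.4,1,0.6,-0.3,16.1,0.3],[-21.6,-9.4,1,0.6,-0.3,16.1,0.3],[-21.6,-9.4,1,0.6,-0.3,16.1,0.3],[-21.6,-9.4,1,0.6,-0.3,16.1,0.3],[-21.6,-9.4,1,0.6,-0.3,16.1,0.3],[-21.6,-9.4,1,0.6,-0.3,16.1,0.3],[-21.6,-9.4,1,0.6,-0.3,16.1,0.3]]]';python3 g.py .4670 -.0099 .1 62.4 .4670 -.0099 .008 62.4;python3 pic.py s21 side 230 120 130 120 5
```

```text
time: 24.1
tool_pos: [0.4646, -0.0105, 0.1011]
tool_rot: [-3.136, 0.002, 1.087]
contact_force: [0.5, 0.3, 1.0]
opening: 0.0599
t 24.1 p [ 0.4646 -0.0105  0.1011] rpy [-1.7969e+02  1.3000e-01  6.2290e+01] F [0.5 0.3 1. ] op 0.0599 q6 0.3 q [-0.19  0.36  1.83 -0.    0.96  0.3 ]
  shift cm [0.17 0.18 0.1 ] turn [-0.3  0.1 -0.1]
  shift cm [0.19 0.23 9.3 ] turn [-0.3  0.1 -0.1]
```

View pics/s21.png

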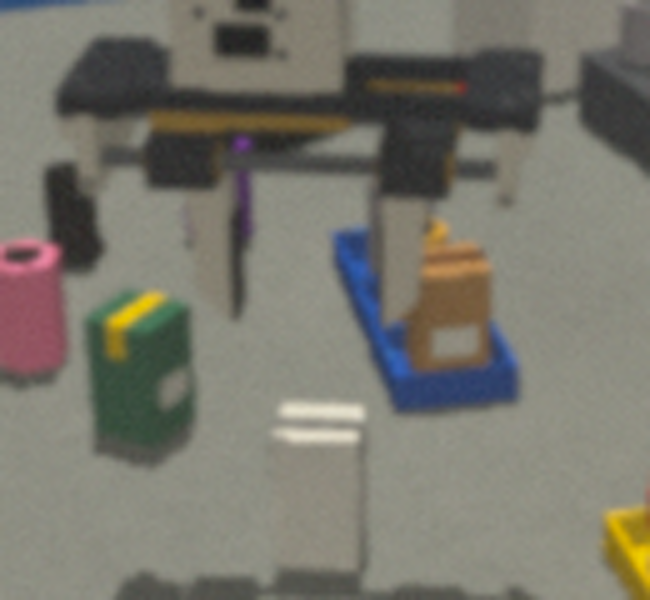

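```bash
python3 -m creep '[[[0.15,0.15,2,-0.3,0.1,0,0.3],[0.15,0.15,5,-0.3,0.1,0,0.3],[0.15,0.15,8,-0.3,0.1,0,0.3],[0.15,0.15,9.2,-0.3,0.1,0,0.3],[0.15,0.15,9.2,-0.3,0.1,0,0.1],[0.15,0.15,9.2,-0.3,0.1,0,0],[0.15,0.15,9.2,-0.3,0.1,0,0]]]';python3 pic.py s22 side 230 120 130 120 5;python3 g.py .467 -.0099 .008 62.4
```

```text
time: 24.85
tool_pos: [0.4677, -0.0089, 0.0099]
tool_rot: [3.14, -0.0, 1.089]
contact_force: [0.2, -0.1, 0.3]
opening: 0.0462
t 24.9 p [ 0.4677 -0.0091  0.01  ] rpy [ 1.7987e+02 -2.0000e-02  6.2410e+01] F [0.8 0.7 0.5] op 0.0462 q6 0.3 q [-0.18  0.51  1.92 -0.    0.71  0.3 ]
  shift cm [-0.1  -0.02  0.2 ] turn [ 0.1 -0.   0. ]
```

View pics/s22.png

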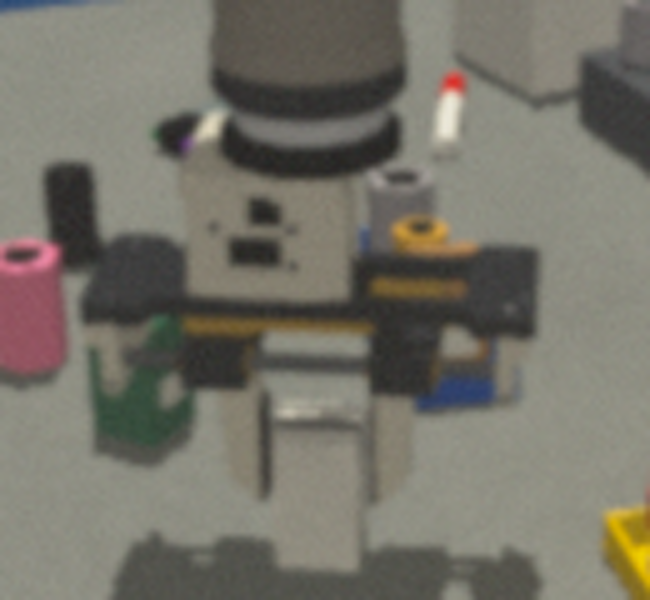

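```bash
python3 -m creep '[[[-0.05,0,0.1,0,0,0,0],[-0.05,0,0.1,0,0,0,-0.15],[-0.05,0,0.1,0,0,0,-0.3],[-0.05,0,0.1,0,0,0,-1],[-0.05,0,0.1,0,0,0,-1],[-0.05,0,0.1,0,0,0,-1]]]' 25; python3 -m creep '[[[0,0,-2,0,0,0,-1],[0,0,-5,0,0,0,-1],[0,0,-9,0,0,0,-1],[0,0,-10,0,0,0,-1],[0,0,-10,0,0,0,-1]]]'; python3 g.py .6024 -.1591 .11 80.4;python3 pic.py s23 side 230 100 130 120 5
```

```text
time: 25.5
tool_pos: [0.4677, -0.0096, 0.0095]
tool_rot: [3.139, -0.001, 1.089]
contact_force: [-0.8, 1.3, 6.5]
opening: 0.0381
time: 26.0
tool_pos: [0.4683, -0.0097, 0.1106]
tool_rot: [3.136, -0.001, 1.089]
contact_force: [0.5, -0.1, -2.0]
opening: 0.0379
t 26.0 p [ 0.4683 -0.0097  0.1106] rpy [ 1.7965e+02 -8.0000e-02  6.2400e+01] F [ 0.5 -0.1 -2. ] op 0.0379 q6 0.3 q [-0.18  0.35  1.82 -0.    0.97  0.3 ]
  shift cm [-7.03 18.81  0.16] turn [  0.4  -0.  -18. ]
```

View pics/s23.png

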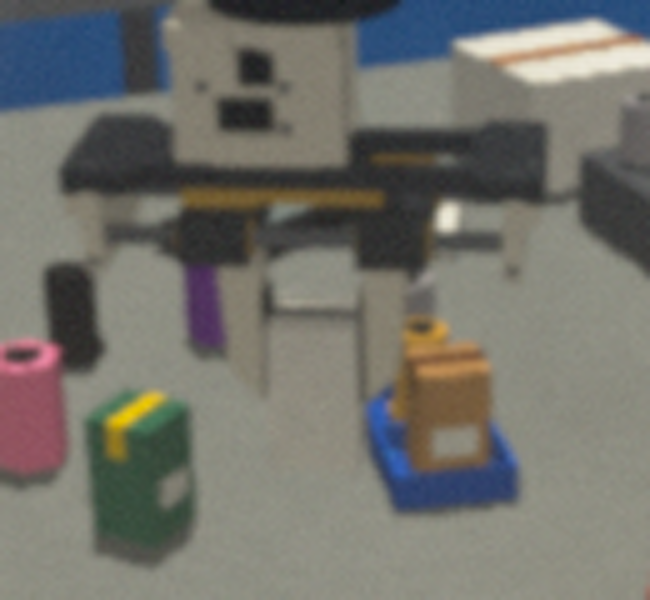

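```bash
python3 -m creep '[[[-7,18.8,0.1,0.4,0,-18,-1],[-7,18.8,0.1,0.4,0,-18,-1],[-7,18.8,0.1,0.4,0,-18,-1],[-7,18.8,0.1,0.4,0,-18,-1],[-7,18.8,0.1,0.4,0,-18,-1],[-7,18.8,0.1,0.4,0,-18,-1],[-7,18.8,0.1,0.4,0,-18,-1]]]';python3 g.py .6024 -.1591 .03 80.4
```

```text
time: 26.75
tool_pos: [0.5998, -0.1574, 0.1069]
tool_rot: [-3.134, -0.002, 1.404]
contact_force: [0.8, 1.0, -1.6]
opening: 0.0379
t 26.75 p [ 0.5998 -0.1574  0.1069] rpy [-1.7956e+02 -1.0000e-01  8.0420e+01] F [ 0.8  1.  -1.6] op 0.0379 q6 -0.21 q [-0.38  0.61  1.37  0.    1.17 -0.21]
  shift cm [-0.13  0.34  7.68] turn [-0.4 -0.1  0. ]
```

```bash
python3 -m creep '[[[-0.1,0.4,0,-0.4,-0.1,0,-1],[-0.1,0.4,1,-0.4,-0.1,0,-1],[-0.1,0.4,4,-0.4,-0.1,0,-1],[-0.1,0.4,6.5,-0.4,-0.1,0,-1],[-0.1,0.4,7.3,-0.4,-0.1,0,-1],[-0.1,0.4,7.3,-0.4,-0.1,0,-1]]]';python3 g.py .6024 -.1591 .0145 80.4;python3 pic.py s24 side 310 140 130 120 5 .6024,-.1591,.069
```

```text
time: 27.35
tool_pos: [0.6021, -0.1581, 0.0325]
tool_rot: [-3.138, -0.001, 1.404]
contact_force: [1.1, -0.2, -0.7]
opening: 0.0381
t 27.35 p [ 0.6021 -0.1581  0.0325] rpy [-1.7979e+02 -3.0000e-02  8.0450e+01] F [ 1.1 -0.2 -0.7] op 0.0381 q6 -0.21 q [-0.38  0.69  1.44 -0.    1.01 -0.21]
  shift cm [-0.09  0.06  1.8 ] turn [-0.2 -0.   0. ]
```

View pics/s24.png

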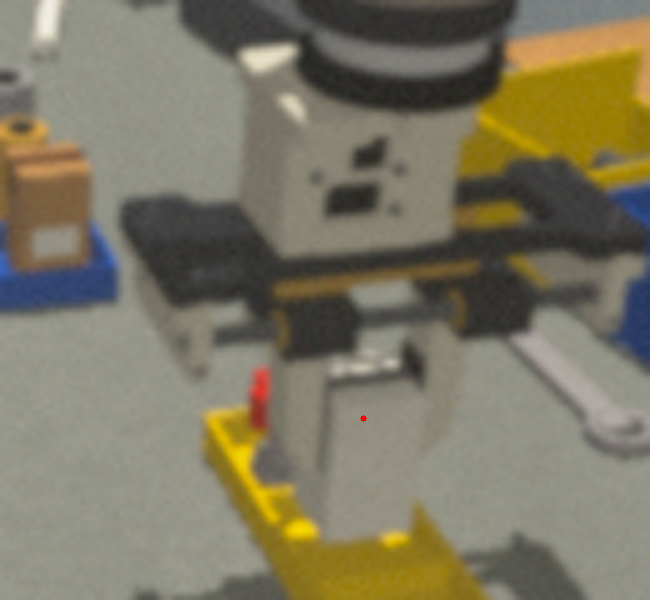

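```bash
python3 -m creep '[[[-0.1,0,0.5,-0.2,0,0,-1],[-0.1,0,1,-0.2,0,0,-1],[-0.1,0,1.5,-0.2,0,0,-1],[-0.1,0,1.6,-0.2,0,0,-1],[-0.1,0,1.6,-0.2,0,0,-1]]]';python3 g.py .6024 -.1591 .0135 80.4;python3 -m creep '[[[0,0,0.1,0,0,0,-1],[0,0,0.1,0,0,0,-1]]]'
```

```text
time: 27.9
tool_pos: [0.6028, -0.1595, 0.0177]
tool_rot: [3.139, -0.0, 1.404]
contact_force: [-0.0, 0.4, -1.2]
opening: 0.0376
t 27.9 p [ 0.6028 -0.1595  0.0177] rpy [ 1.7988e+02 -1.0000e-02  8.0440e+01] F [-0.   0.4 -1.2] op 0.0376 q6 -0.22 q [-0.38  0.71  1.46  0.    0.97 -0.22]
  shift cm [ 0.04 -0.04  0.42] turn [ 0.1 -0.   0. ]
time: 28.1
tool_pos: [0.6028, -0.1595, 0.0168]
tool_rot: [3.139, -0.0, 1.404]
contact_force: [-0.1, -0.5, -0.9]
opening: 0.0379
```

```bash
python3 -m creep '[[[0,0,0.15,0,0,0,-1],[0,0,0.25,0,0,0,-1],[0,0,0.25,0,0,0,-1]]]';python3 -m creep '[[[0,0,0.1,0,0,0,-1],[0,0,0.1,0,0,0,-1]]]'
```

```text
time: 28.4
tool_pos: [0.6027, -0.1595, 0.014]
tool_rot: [3.14, -0.0, 1.404]
contact_force: [0.7, 0.1, -0.9]
opening: 0.038
time: 28.6
tool_pos: [0.6029, -0.1596, 0.0135]
tool_rot: [3.139, -0.0, 1.404]
contact_force: [-0.2, 0.4, 1.9]
opening: 0.0377
```

Contact. Release and retreat.

```bash
python3 -m creep '[[[0,0,0,0,0,0,-1],[0,0,0,0,0,0,0],[0,0,0,0,0,0,0.2],[0,0,0,0,0,0,0.3],[0,0,-3,0,0,0,0.3],[0,0,-7,0,0,0,0.3],[0,0,-9.5,0,0,0,0.3],[0,0,-9.5,0,0,0,0.3]]]';python3 g.py .4461 -.3645 .1 80 ; python3 pic.py s25 side 310 140 130 120 5
```

```text
time: 29.4
tool_pos: [0.6051, -0.1605, 0.113]
tool_rot: [3.131, 0.002, 1.404]
contact_force: [-0.4, 0.5, 0.3]
opening: 0.0599
t 29.4 p [ 0.6051 -0.1605  0.113 ] rpy [1.794e+02 9.000e-02 8.044e+01] F [-0.4  0.5  0.3] op 0.0599 q6 -0.22 q [-0.38  0.6   1.37  0.    1.16 -0.22]
  shift cm [-22.76 -12.3    1.2 ] turn [0.6 0.1 0.4]
```

View pics/s25.png

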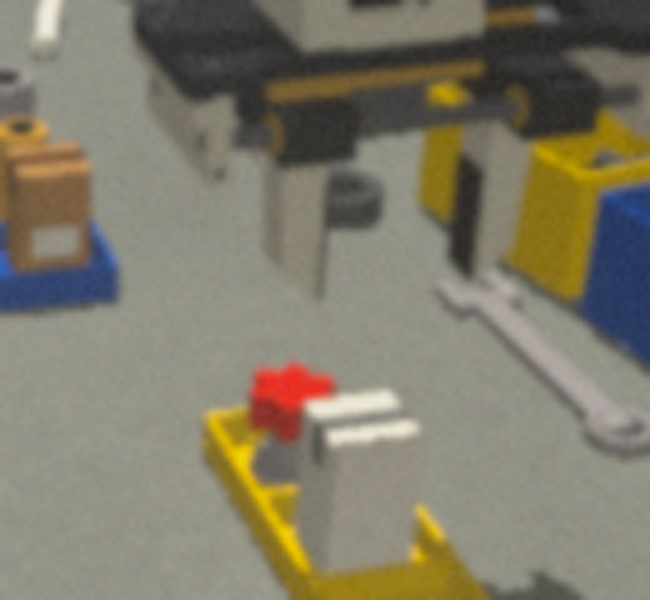

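White carton stands beside the knob. Now the collet.

```bash
python3 -m creep '[[[-22.8,-12.3,0.6,0.6,0.1,0.4,0.3],[-22.8,-12.3,0.6,0.6,0.1,0.4,0.3],[-22.8,-12.3,0.6,0.6,0.1,0.4,0.3],[-22.8,-12.3,0.6,0.6,0.1,0.4,0.3],[-22.8,-12.3,0.6,0.6,0.1,0.4,0.3],[-22.8,-12.3,0.6,0.6,0.1,0.4,0.3],[-22.8,-12.3,0.6,0.6,0.1,0.4,0.3],[-22.8,-12.3,0.6,0.6,0.1,0.4,0.3]]]';python3 g.py .4461 -.3645 .006 80;python3 pic.py s26 side 300 200 130 120 5
```

```text
time: 30.25
tool_pos: [0.4448, -0.3633, 0.103]
tool_rot: [-3.137, -0.002, 1.397]
contact_force: [1.1, 1.0, 0.5]
opening: 0.0593
t 30.25 p [ 0.4448 -0.3633  0.103 ] rpy [-1.7971e+02 -1.4000e-01  8.0050e+01] F [1.1 1.  0.5] op 0.0593 q6 -0.64 q [-0.82  0.53  1.52 -0.    1.09 -0.64]
  shift cm [-0.12  0.19  9.7 ] turn [-0.3 -0.1  0. ]
```

View pics/s26.png

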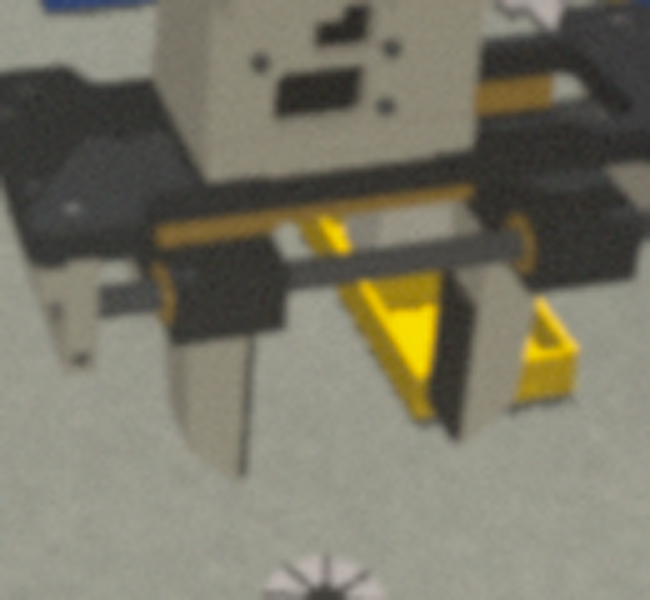

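```bash
python3 -m creep '[[[-0.1,0.1,2,-0.3,-0.1,0,0.3],[-0.1,0.1,5,-0.3,-0.1,0,0.3],[-0.1,0.1,8,-0.3,-0.1,0,0.3],[-0.1,0.1,9.6,-0.3,-0.1,0,0.3],[-0.1,0.1,9.6,-0.3,-0.1,0,0.1],[-0.1,0.1,9.6,-0.3,-0.1,0,0],[-0.1,0.1,9.6,-0.3,-0.1,0,0]]]';python3 pic.py s27 side 300 240 130 120 5;python3 g.py .4461 -.3645 .006 80
```

```text
time: 31.0
tool_pos: [0.4468, -0.3639, 0.0084]
tool_rot: [3.139, 0.001, 1.399]
contact_force: [-0.0, -0.3, 0.8]
opening: 0.0465
t 31.05 p [ 0.4467 -0.3641  0.0085] rpy [1.7986e+02 6.0000e-02 8.0160e+01] F [-0.6  0.2 -0.3] op 0.0455 q6 -0.65 q [-0.82  0.65  1.61  0.    0.88 -0.65]
  shift cm [-0.05 -0.05  0.25] turn [0.1 0.1 0.2]
```

View pics/s27.png

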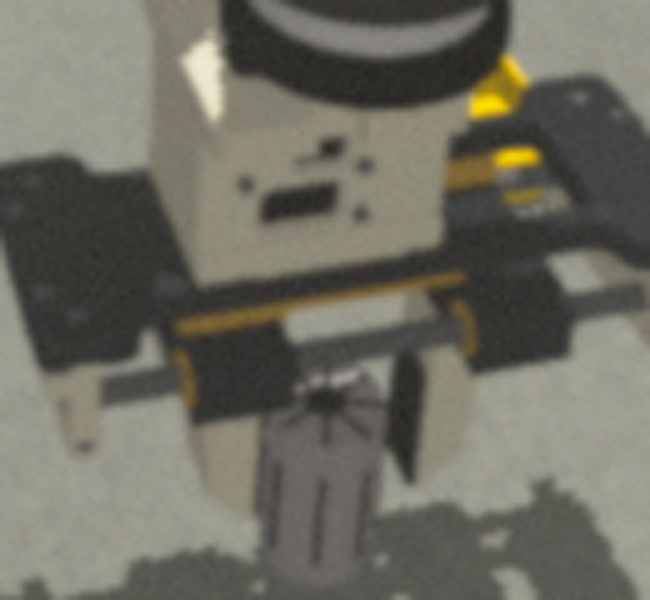

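```bash
python3 -m creep '[[[-0.05,-0.15,0.2,0,0,0,0],[-0.05,-0.15,0.2,0,0,0,-0.1],[-0.05,-0.15,0.2,0,0,0,-0.2],[-0.05,-0.15,0.2,0,0,0,-0.3],[-0.05,-0.15,0.2,0,0,0,-1],[-0.05,-0.15,0.2,0,0,0,-1],[-0.05,-0.15,0.2,0,0,0,-1]]]' 30; python3 -m creep '[[[0,0,-2,0,0,0,-1],[0,0,-5,0,0,0,-1],[0,0,-9,0,0,0,-1],[0,0,-10,0,0,0,-1],[0,0,-10,0,0,0,-1]]]'; python3 g.py .5921 -.2202 .11 80.4;python3 pic.py s28 side 290 200 130 120 5
```

```text
time: 31.75
tool_pos: [0.4453, -0.3645, 0.0068]
tool_rot: [3.139, 0.001, 1.399]
contact_force: [-0.3, -1.1, 4.1]
opening: 0.0353
time: 32.25
tool_pos: [0.4456, -0.3649, 0.108]
tool_rot: [3.136, 0.003, 1.399]
contact_force: [-0.3, 0.4, -2.2]
opening: 0.0351
t 32.25 p [ 0.4456 -0.3649  0.108 ] rpy [179.7    0.18  80.16] F [-0.3  0.4 -2.2] op 0.0351 q6 -0.65 q [-0.82  0.52  1.52  0.    1.09 -0.65]
  shift cm [16.76 11.97 -0.19] turn [ 0.3  0.2 -0.2]
```

View pics/s28.png

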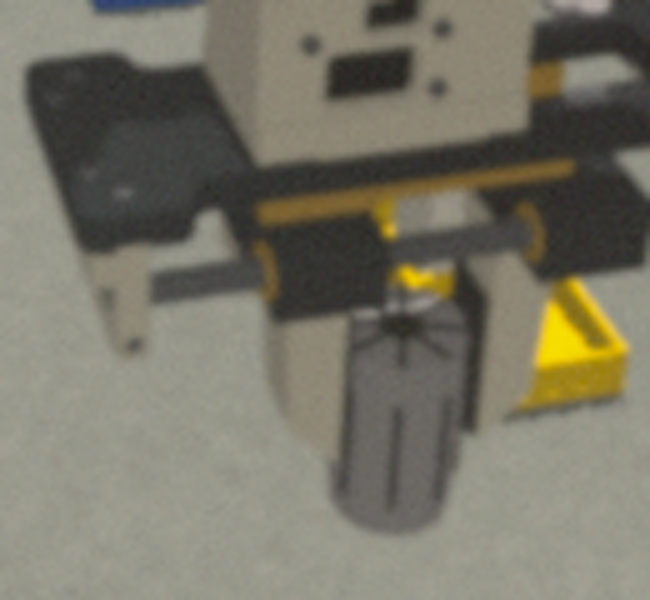

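```bash
python3 -c "
from h import *
print((proj('side',np.array([[.4456,-.3649,.161],[.4456,-.3649,.101]]))-[290,200]+.5)*5)"
```

```text
[[402.73286881 326.59404596]
 [387.65855661 495.10376364]]
```

```bash
python3 -m creep '[[[16.8,12,-0.2,0.3,0.2,-0.2,-1],[16.8,12,-0.2,0.3,0.2,-0.2,-1],[16.8,12,-0.2,0.3,0.2,-0.2,-1],[16.8,12,-0.2,0.3,0.2,-0.2,-1],[16.8,12,-0.2,0.3,0.2,-0.2,-1],[16.8,12,-0.2,0.3,0.2,-0.2,-1],[16.8,12,-0.2,0.3,0.2,-0.2,-1]]]';python3 g.py .5921 -.2202 .03 80.4
```

```text
time: 33.0
tool_pos: [0.5902, -0.2193, 0.1065]
tool_rot: [-3.135, -0.003, 1.402]
contact_force: [-0.1, 0.1, -1.7]
opening: 0.0349
t 33.0 p [ 0.5902 -0.2193  0.1065] rpy [-1.7964e+02 -1.6000e-01  8.0350e+01] F [-0.1  0.1 -1.7] op 0.0349 q6 -0.31 q [-0.48  0.62  1.35  0.    1.18 -0.31]
  shift cm [-0.08  0.25  7.65] turn [-0.4 -0.2 -0.1]
```

```bash
python3 -m creep '[[[-0.1,0.3,0,-0.4,-0.2,0,-1],[-0.1,0.3,1,-0.4,-0.2,0,-1],[-0.1,0.3,4,-0.4,-0.2,0,-1],[-0.1,0.3,6.5,-0.4,-0.2,0,-1],[-0.1,0.3,7.3,-0.4,-0.2,0,-1],[-0.1,0.3,7.3,-0.4,-0.2,0,-1]]]';python3 g.py .5921 -.2202 .0125 80.4;python3 pic.py s29 side 330 140 130 120 5 .5921,-.2202,.064
```

```text
time: 33.6
tool_pos: [0.5913, -0.2207, 0.0319]
tool_rot: [-3.139, -0.0, 1.401]
contact_force: [0.4, -0.6, -0.8]
opening: 0.0349
t 33.6 p [ 0.5913 -0.2207  0.0319] rpy [-1.7987e+02 -2.0000e-02  8.0290e+01] F [ 0.4 -0.6 -0.8] op 0.0349 q6 -0.31 q [-0.48  0.71  1.42 -0.    1.02 -0.31]
  shift cm [0.06 0.07 1.94] turn [-0.1 -0.  -0.1]
```

View pics/s29.png

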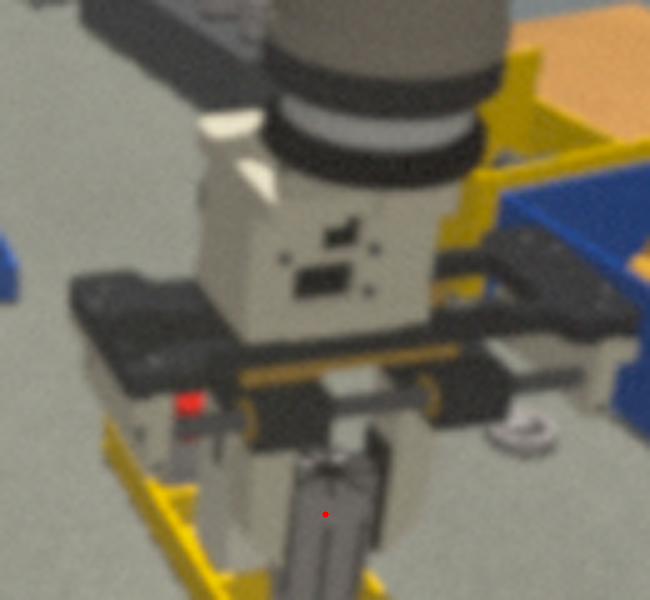

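```bash
python3 -m creep '[[[0,0.05,0.5,-0.1,0,0,-1],[0,0.05,1,-0.1,0,0,-1],[0,0.05,1.5,-0.1,0,0,-1],[0,0.05,1.7,-0.1,0,0,-1],[0,0.05,1.7,-0.1,0,0,-1]]]';python3 g.py .5921 -.2202 .0108 80.4;python3 -m creep '[[[0,0,0.1,0,0,0,-1],[0,0,0.15,0,0,0,-1],[0,0,0.15,0,0,0,-1]]]'
```

```text
time: 34.15
tool_pos: [0.5927, -0.221, 0.016]
tool_rot: [3.14, 0.0, 1.402]
contact_force: [0.3, -0.4, -1.2]
opening: 0.0354
t 34.15 p [ 0.5927 -0.221   0.016 ] rpy [1.7991e+02 2.0000e-02 8.0310e+01] F [ 0.3 -0.4 -1.2] op 0.0354 q6 -0.31 q [-0.48  0.73  1.43  0.    0.99 -0.31]
  shift cm [ 0.07 -0.07  0.52] turn [ 0.1  0.  -0.1]
time: 34.45
tool_pos: [0.5927, -0.221, 0.0146]
tool_rot: [3.14, 0.0, 1.402]
contact_force: [0.6, 0.1, -1.1]
opening: 0.0351
```

```bash
python3 -m creep '[[[0,0,0.15,0,0,0,-1],[0,0,0.3,0,0,0,-1],[0,0,0.3,0,0,0,-1]]]';python3 -m creep '[[[0,0,0.1,0,0,0,-1],[0,0,0.1,0,0,0,-1]]]'
```

```text
time: 34.75
tool_pos: [0.5925, -0.2209, 0.0113]
tool_rot: [3.14, 0.0, 1.402]
contact_force: [0.5, -1.3, -1.6]
opening: 0.0348
time: 34.95
tool_pos: [0.5927, -0.2209, 0.0108]
tool_rot: [3.14, 0.0, 1.402]
contact_force: [0.5, 0.6, 2.2]
opening: 0.0354
```

Contact. Release, rise, then pull back clear of the trays.

```bash
python3 -m creep '[[[0,0,0,0,0,0,-1],[0,0,0,0,0,0,-0.1],[0,0,0,0,0,0,0.2],[0,0,0,0,0,0,0.3],[0,0,-3,0,0,0,0.3],[0,0,-7,0,0,0,0.3],[0,0,-12,0,0,0,0.3],[0,0,-12,0,0,0,0.3]]]'; python3 -m creep '[[[-5,-4,-3,0,0,0,0.3],[-10,-8,-5,0,0,0,0.3],[-15,-12,-6,0,0,0,0.3],[-18,-15,-6,0,0,0,0.3],[-18,-15,-6,0,0,0,0.3],[-18,-15,-6,0,0,0,0.3]]]'; python3 pic.py s30 side 180 120 260 220 2.7;python3 pic.py t30 top 180 140 300 130 2.6
```

```text
time: 35.75
tool_pos: [0.5963, -0.2227, 0.1387]
tool_rot: [3.127, 0.005, 1.402]
contact_force: [0.0, 0.0, 1.0]
opening: 0.0598
time: 36.35
tool_pos: [0.4137, -0.3782, 0.198]
tool_rot: [3.126, 0.007, 1.396]
contact_force: [-1.1, 0.6, -0.5]
opening: 0.06
```

View pics/s30.png

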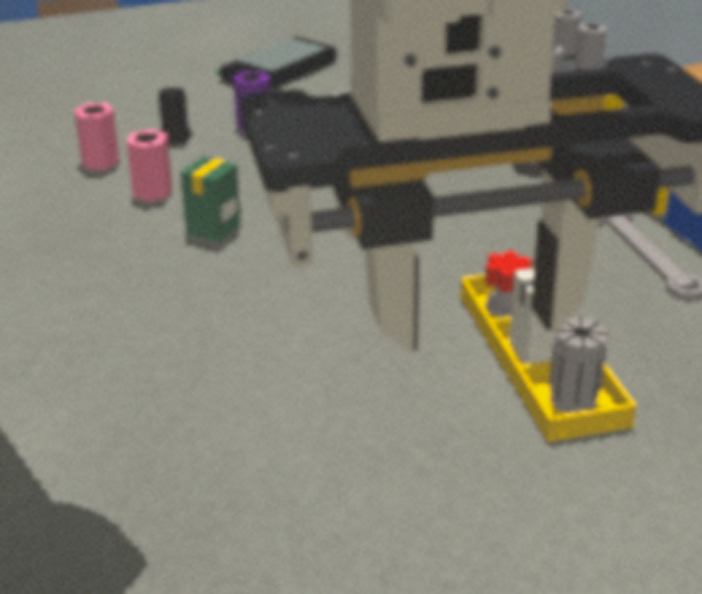

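View pics/t30.png

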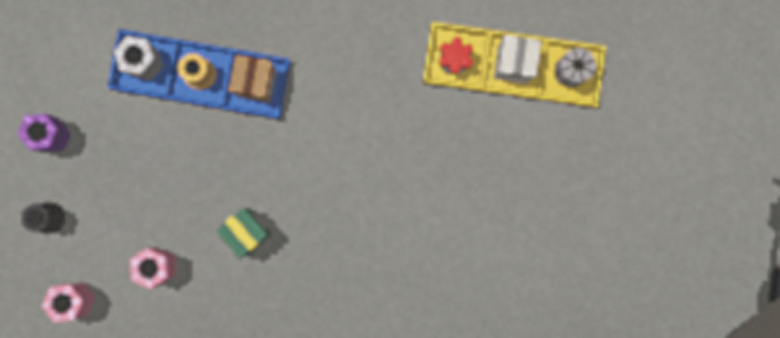

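Run:
```python
from cell import robot
print(robot.hand_in()); s=robot.observe(); print(s['time'],s['contact_force'])
```

```text
the job is handed in; nothing more can be done
None
the job is handed in; nothing more can be done
```

I placed all five parts and handed the job in at about 36 s; no verdict came back.

- **Blue tray:** it holds the coupling nut (+62 compartment), the brass bush (middle) and the brown carton (−62).
- **Yellow tray:** it holds the red knob (untouched, +62), the white carton (middle) and the collet (−62).

**Last checks:** The final top picture shows all six parts upright, one to a compartment. The last side picture shows only the yellow tray, because the gripper hid the blue one. Earlier side pictures showed the nut, brass bush and brown carton upright there. The black bush and green carton are at the same pixels as at the start. The pink and purple look-alikes were not handled. The arm was held clear to one side with the gripper empty.

**One disagreement:** The reported TCP height was about 31 mm lower than the side camera showed. I took the camera as right, since going below the reported tip height gave no contact, and shifted all grasp and placing heights by that amount. The touch-down heights on the tray floors then matched to within 1 mm.

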